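# Shut off the press's air and clear its run-out tray

## Task

Make the pneumatic press safe and clear it: before you touch any block, fit the wing handle fully home on the valve's square stem with its wings in line with the groove in the stem, and turn it clockwise to the stop to shut the air off. Stand every finished bearing block from the press's tray on its foot on the floor of the tote, none on top of another, and take the handle off the valve and lay it flat back in its black tray, so that nobody can turn the air on. Leave the valve shut and the oil bottle, hammer and channel where they are.

Things in the scene. Friction and masses are not known exactly. Their poses are not given: they have to be found in the camera images.
- stem_seat (a point): Foot of the valve's steel square stem, where it stands on the flat round bonnet (48 mm across) on which a fitted handle rests, 100 mm above the bench. Stem 20 mm square, upright, 40 mm tall, the top 7 mm tapering in by 3 mm a side. z up; x along the dark groove across the stem's top; x and y square to the stem's faces and turning with it
- stem (a joint): Valve position, rad: 0 = fully open (groove in line with the pipe), 1.571 = fully closed (groove across the pipe), hard stops at both. It grows as the stem turns clockwise seen from above. Stiff, about 0.25 N m; it stays where it is left
- valve: Fixed air shut-off valve: brass body in a 24 mm steel pipe whose ends dip through the bench 85 mm either side (pipe top 62 mm above the bench), square stem on top. Origin on the bench under the stem axis, x along the pipe, z up
- handle: Loose wing handle, cast aluminium, 0.25 kg: hub 42 mm square, 44 mm tall, with a 22.4 mm square bore right through, square to the hub; two wings, 150 mm tip to tip, 20 mm wide, 14 mm thick, level with the hub's underside. Origin at the centre of the hub's underside, z up along the bore, x along the wings. Can be gripped by the plain hub faces above the wings
- keytray: Fixed shallow black tray, the handle's place on the bench: 180 x 85 mm outside, 4 mm walls and floor, 13 mm tall. Origin under its centre, x along its length, z up; inner floor 4 mm above the origin. The handle lies in it flat at the start, wings along x
- press: Fixed green pneumatic press with its sheet-steel run-out tray. Origin on the bench under the centre of the tray; tray 260 (x) x 300 (y) mm outside, 5 mm walls and floor, 26 mm tall, inner floor 5 mm above the origin. A slide comes down over its -y wall from the press, whose foot begins 330 mm from the origin towards -y
- tote: Fixed grey open tote, 300 (x) x 310 (y) mm outside, 5 mm walls and floor, 70 mm tall. Origin on the bench under its centre, z up; inner floor 5 mm above the origin
- block1: Loose finished bearing block, aluminium with a brass bushing, 0.26 kg: foot 100 x 42 mm, 14 mm thick; above its middle a upright body with rounded top, 44 mm wide along x, 30 mm thick along y, its four sides plain and parallel up to 34 mm, top 56 mm above the underside. Origin at the centre of the underside, x along the foot, z up. Stands on its foot in the press's tray at the start, or is absent
- block2: Loose finished bearing block, aluminium with a brass bushing, 0.26 kg: foot 100 x 42 mm, 14 mm thick; above its middle a upright body with rounded top, 44 mm wide along x, 30 mm thick along y, its four sides plain and parallel up to 34 mm, top 56 mm above the underside. Origin at the centre of the underside, x along the foot, z up. Stands on its foot in the press's tray at the start, or is absent
- block3: Loose finished bearing block, aluminium with a brass bushing, 0.26 kg: foot 100 x 42 mm, 14 mm thick; above its middle a upright body with rounded top, 44 mm wide along x, 30 mm thick along y, its four sides plain and parallel up to 34 mm, top 56 mm above the underside. Origin at the centre of the underside, x along the foot, z up. Stands on its foot in the press's tray at the start, or is absent
- block4: Loose finished bearing block, aluminium with a brass bushing, 0.26 kg: foot 100 x 42 mm, 14 mm thick; above its middle a upright body with rounded top, 44 mm wide along x, 30 mm thick along y, its four sides plain and parallel up to 34 mm, top 56 mm above the underside. Origin at the centre of the underside, x along the foot, z up. Stands on its foot in the press's tray at the start, or is absent
- block5: Loose finished bearing block, aluminium with a brass bushing, 0.26 kg: foot 100 x 42 mm, 14 mm thick; above its middle a upright body with rounded top, 44 mm wide along x, 30 mm thick along y, its four sides plain and parallel up to 34 mm, top 56 mm above the underside. Origin at the centre of the underside, x along the foot, z up. Stands on its foot in the press's tray at the start, or is absent
- block6: Loose finished bearing block, aluminium with a brass bushing, 0.26 kg: foot 100 x 42 mm, 14 mm thick; above its middle a upright body with rounded top, 44 mm wide along x, 30 mm thick along y, its four sides plain and parallel up to 34 mm, top 56 mm above the underside. Origin at the centre of the underside, x along the foot, z up. Stands on its foot in the press's tray at the start, or is absent
- oil: Bystander: yellow oil bottle, 60 mm across, 170 mm tall, origin at the underside
- hammer: Bystander: hammer, 250 mm long, lying on the bench, origin under its middle
- channel: Bystander: loose aluminium channel offcut, 200 x 50 x 30 mm, origin at the underside
There are look-alikes about, which are no part of the job. Leave any green or purple look-alike of the block5 alone.

How it is judged:
By the outcome, as a careful person would: the job done as asked, in the order asked, and still so for the second after the job is handed in, with the robot touching nothing.
Of block1, block2, block3, block4, block5, block6 only 4 to 6 are there at a start; the rules pass over those that are not, and their reading is None.
At some moment in a run one of block1, block2, block3, block4, block5, block6 may be knocked a few centimetres aside while the robot is not near it.
Once in a run the grip may slacken for a moment while it holds something.
It also fails if it takes over 210 s, if anything falls off the work surface, if the arm or the gripper's body presses on something with over 40 N, if the wrist force passes 120 N, or if a joint passes its speed limit or range.

## Robot

A 6-joint arm with a two-finger parallel gripper is mounted at the origin on the work surface. World frame = base frame: x ahead of the robot, y to its left, z up, the work surface at z = 0. Lengths are in m, angles in degrees, forces in N, time in s.
With the tool pointing down it reaches from about 0.4 to 0.825 m from the base axis. Payload 7 kg.
Tool frame: the origin (TCP) lies on the centre line of the jaws, within the pads' length; the fingertips stand r.nose_length ahead of it and the grasp point (between the pads) lies 2 mm behind it (r.nose_length is the distance from the TCP to the fingertips, in m); z points along the fingers, y is the direction in which the jaws open and shut (so a half turn about z gives the same grasp; the last joint's range is limited). The gripper opens to 88 mm and grips with 3 to 60 N. Pads are 19 mm wide; open, the fingers measure 130 mm over their backs; the gripper's body (78 mm by 193 mm) begins 47 mm behind the grasp point.
Start: joints at [-54.54, 20.546, 0.682, 0, -70.136, -16.507], TCP at [0.219, -0.638, 0.244] pointing down, gripper open.
Joint ranges: [-176.03, 176.03], [-82.01, 121.73], [-58.28, 71.71], [-173.87, 95.51], [-174.79, -0.11], [-173.66, 173.66]. Speed limits (degrees/s): [136.94, 136.94, 172.46, 180, 180, 180].

## Interface

Orientations are given as [roll, pitch, yaw] about the fixed x, y, z axes, in that order (R = Rz(yaw) Ry(pitch) Rx(roll)).
In Python, from plant import r gives the robot as it stands.
- The arm moves only by the tool apply_moves, never from a script. Its argument "targets" is a list of rows, each a list of 3 entries, a list of its own where there are three numbers: the shift along the tool's x, y, z scaled (see below), then the turn, a rotation vector about the tool's x, y, z scaled (see below), then the finger opening in mm, from 0 to 87.6. A call has 1 to 5 rows; each row shifts and turns the pose as measured when the row begins, along the tool's axes as they then stand; what a row does not reach is not made up. The controller multiplies each number of a shift by 0.04 m and each number of a turn by 8 degrees. A row lasts 1/10 s, in which the tool goes at most 50 mm and 8.59 degrees, less where a joint would pass 70% of its speed; a pose out of reach is approached as far as the arm can. A call with a number of a shift or a turn outside -1 to 1 is refused whole. A call with a gripper value outside its range is refused whole. The fingers move at their own pace and stop on an object; "squeeze" is the grip in N (left out, the last holds). Time passes only in rows, so rows that do not move let the fingers close. It gives the time, the measured TCP pose, the force and the opening at its end, in the units of the state.
- r.get_state(): the state, without advancing time (a new reading comes with each control period).
- r.capture(name): name is "side" or "top" or "wrist"; returns a dict with "img" (480x640x3 uint8, blue, green, red), "z_map" (480x640 float32, m along the optical axis (not along the pixel's ray), 0 where there is no reading), "fx", "fy", "cx", "cy" (pixels), "camera_from_world" (4x4, takes a point from world to camera coordinates); the wrist camera has in their place "mount" (4x4, takes a point from camera to tool coordinates, whose origin is the TCP and whose axes are the flange's). Camera axes: x right, y up, looking along -z (the intrinsics and any distortion apply to the point x, -y, -z); pixel columns grow to the right and rows downward; lengths in m; the calibration is good to about 2 mm. A picture is of the moment at which its call begins: read the wrist's pose just before it.
- r.close_job(): hands the job in, once; it reports no verdict.
The state is a dict: "time_s": time; "joints": joint angles; "qd": joint speeds; "joint_torque": joint torques, N m; "tcp_pos": TCP position; "eef_rot": TCP orientation; "contact_force": force on the tool from outside, world axes, zero at the start; "moment": the same for the moment, N m; "gripper_width": finger opening in m.
Only numpy, scipy, OpenCV 4.12 (cv2) and the standard library are available. Lean on these libraries where they do the work, as an engineer would, in place of code of your own. Each camera call takes 0.05 s, during which the arm holds its last target.

## Working session

There is one attempt and no reset: what is moved stays moved. The work goes in short steps, Python scripts to look and compute and a tool call to move; the robot and the scene stay as the last step left them, time stands still between calls to the robot, and variables do not carry over. Pictures are saved under pics/ and viewed, and the job is handed in when it is done.

Besides the shell and the picture viewer there is one more tool, called after "Call:" as name(argument=value, ...), one argument or row to a line, values as JSON. apply_moves: Moves the arm, as the interface text tells. Its arguments: {"type":"object","properties":{"targets":{"type":"array","items":{"type":"array"}},"squeeze":{"type":"number"}},"required":["targets"]}

```bash
ls; mkdir -p pics; python3 - <<'E'
from plant import r
import cv2
print(r.get_state(), r.nose_length)
for n in ("side","top","wrist"):
    c=r.capture(n); cv2.imwrite(f"pics/{n}0.png",c["img"])
    print(n,{k:v for k,v in c.items() if k not in("img","z_map")}, (c["z_map"]>0).mean())
E
```

```text
pics
{'time_s': 0.0, 'joints': array([-5.45378591e+01,  2.05915062e+01,  6.34152885e-01, -1.86623290e-02,
       -7.01372170e+01, -1.65074075e+01]), 'qd': array([-0.08031775, -0.02184642, -0.03128457, -0.03164716, -0.04296533,
       -0.07943753]), 'joint_torque': array([ 4.10064797e-05, -5.82729757e+01,  2.93056798e+01,  6.99726015e+00,
        7.00436009e-03, -1.58500002e-04]), 'tcp_pos': array([ 0.21907725, -0.63796966,  0.24262934]), 'eef_rot': array([ 1.79904342e+02, -1.00528109e-02, -1.61051614e+02]), 'contact_force': array([ 0.02499453,  0.49503076, -0.23221045]), 'moment': array([ 0.03527654,  0.00418505, -0.02138669]), 'gripper_width': 0.08753817336359676} 0.017
side {'fx': 498.8470478669583, 'fy': 498.8470478669583, 'cx': 312.8582885446912, 'cy': 248.91627302454847, 'camera_from_world': array([[-9.73322672e-01, -2.29440552e-01,  1.00124346e-04,
         4.92913008e-01],
       [ 1.30154062e-01, -5.51774385e-01,  8.23774816e-01,
        -2.06632259e-01],
       [-1.88952102e-01,  8.01811736e-01,  5.66917139e-01,
        -9.84474068e-01],
       [ 0.00000000e+00,  0.00000000e
[... 228 characters left out ...]
00862258, -0.12083961],
       [ 0.99894347,  0.00892141,  0.04508151, -0.51852281],
       [-0.04515512,  0.00822843,  0.9989461 , -1.31239378],
       [ 0.        ,  0.        ,  0.        ,  1.        ]])} 0.9960546875
wrist {'fx': 346.80501282955714, 'fy': 346.80501282955714, 'cx': 316.2029322489859, 'cy': 240.4712468987192, 'mount': array([[-8.74479374e-04,  9.64072891e-01,  2.65636400e-01,
         7.08478876e-02],
       [ 9.99999611e-01,  8.12287488e-04,  3.43984063e-04,
         7.32929621e-04],
       [ 1.15852586e-04,  2.65636597e-01, -9.64073226e-01,
        -1.42102648e-01],
       [ 0.00000000e+00,  0.00000000e+00,  0.00000000e+00,
         1.00000000e+00]])} 0.9908365885416667
```

View pics/top0.png

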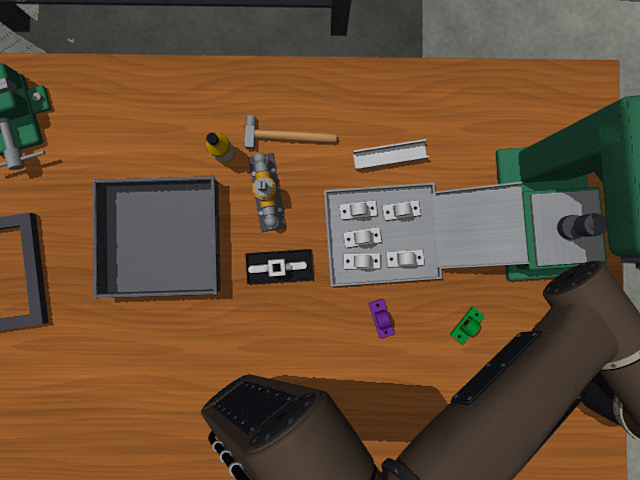

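View pics/side0.png

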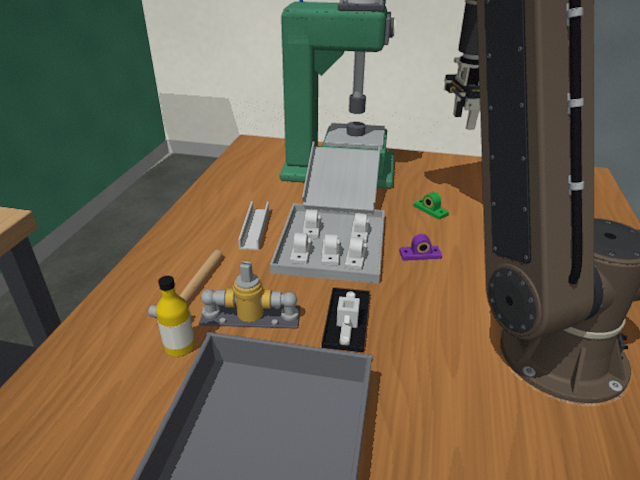

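View pics/wrist0.png

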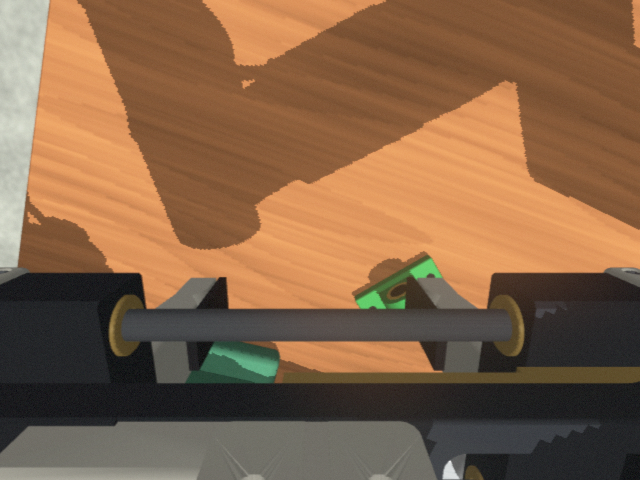

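```bash
cat > h.py <<'E'
import numpy as np, cv2
from plant import r
from scipy.spatial.transform import Rotation as R
def pts(c, T=None):
    """world points per pixel from z_map"""
    z=c["z_map"]; v,u=np.mgrid[0:480,0:640]
    P=np.stack([(u-c["cx"])/c["fx"]*z,-(v-c["cy"])/c["fy"]*z,-z],-1)
    M=cam2w(c) if T is None else T
    W=P@M[:3,:3].T+M[:3,3]; W[z==0]=np.nan
    return W
def tool():
    s=r.get_state(); M=np.eye(4); M[:3,:3]=R.from_euler('xyz',s["eef_rot"],degrees=True).as_matrix(); M[:3,3]=s["tcp_pos"]; return M,s
def cam2w(c,M=None):
    if "camera_from_world" in c: return np.linalg.inv(c["camera_from_world"])
    return M@c["mount"]
def ray(c,u,v,z,T=None):
    M=cam2w(c) if T is None else T
    d=M[:3,:3]@np.array([(u-c["cx"])/c["fx"],-(v-c["cy"])/c["fy"],-1.]); o=M[:3,3]
    return o+d*(z-o[2])/d[2]
def proj(c,p,T=None):
    M=cam2w(c) if T is None else T
    q=np.linalg.inv(M)@np.append(p,1); return np.array([c["cx"]+c["fx"]*q[0]/-q[2], c["cy"]-c["fy"]*q[1]/-q[2]])
def shot(name,fn,box=None,s=1):
    M,_=tool(); c=r.capture(name); im=c["img"]
    T=cam2w(c,M)
    if box: u0,v0,u1,v1=box; im=im[v0:v1,u0:u1]
    cv2.imwrite("pics/"+fn,cv2.resize(im,None,fx=s,fy=s,interpolation=cv2.INTER_CUBIC)); return c,T
E
python3 - <<'E'
from h import *
c,T=shot("top","top1.png",(230,100,450,300),3.6)
np.savez("top1.npz",img=c["img"],z=c["z_map"])
W=pts(c)
for n,(u,v) in dict(bench=(300,340),toteNE=(95,180),tray=(380,225),hub=(277,267),bl=(358,205),stem=(263,188)).items(): print(n,W[v,u].round(4))
def rect(mask,nm):
    mask=mask.astype(np.uint8)
    n,l,st,ce=cv2.connectedComponentsWithStats(mask)
    for i in range(1,n):
        if st[i,4]>25:
            Q=W[l==i]; m=cv2.minAreaRect((Q[:,:2]*1000).astype(np.float32))
            print(nm,st[i],"med z",np.nanmedian(Q[:,2]).round(4),"rect",np.round(m[0],1),np.round(m[1],1),round(m[2],1),"mean",Q.mean(0).round(4))
z=W[...,2]
x,y=W[...,0],W[...,1]
press=(np.abs(x-.52)<.16)
box=np.zeros_like(z,bool); box[190:280,335:432]=1
rect(box&(z>.045)&(z<.08),"blocktop")
rect(box&(z>.012)&(z<.03),"foot")
b2=np.zeros_like(box); b2[245:290,240:320]=1
rect(b2&(z>.009)&(z<.06),"handle"); rect(b2&(z>.03)&(z<.06),"hub")
b3=np.zeros_like(box); b3[140:240,240:295]=1
rect(b3&(z>.125),"stem"); rect(b3&(z>.03)&(z<.07),"pipe"); rect(b3&(z>.09)&(z<.12),"bonnet")
E
```

```text
bench [ 0.2314 -0.0613 -0.0004]
toteNE [0.6534 0.4755 0.0695]
tray [ 5.471e-01 -2.784e-01 -4.000e-04]
hub [0.4294 0.0033 0.0059]
bl [ 0.5953 -0.2122  0.0615]
stem [0.627  0.0294 0.1391]
blocktop [351 203  17  13 179] med z 0.0569 rect [ 587.  -216.2] [30.3 42.5] 7.0 mean [ 0.5862 -0.2153  0.0563]
blocktop [395 203  17  13 179] med z 0.057 rect [ 586.9 -333.4] [30.2 41.6] 7.7 mean [ 0.5866 -0.3323  0.0561]
blocktop [355 230  17  14 177] med z 0.057 rect [ 512.4 -227.5] [30.2 40.7] 9.5 mean [ 0.5122 -0.227   0.0564]
blocktop [399 253  17  12 177] med z 0.0569 rect [ 455.7 -344.2] [29.1 42.3] 0.5 mean [ 0.4563 -0.342   0.0563]
blocktop [355 255  16  12 178] med z 0.0572 rect [ 449.4 -225.9] [29.1 40.3] 0.4 mean [ 0.4486 -0.2255  0.0563]
foot [340 201  38  19 365] med z 0.0184 rect [ 587.1 -216.7] [ 42.7 100.3] 7.7 mean [ 0.5854 -0.2155  0.0187]
foot [382 200  39  21 368] med z 0.0186 rect [ 587.3 -333.9] [ 42.1 100.9] 9.0 mean [ 0.5857 -0.3317  0.0187]
foot [343 227  39  21 370] med z 0.0186 rect [ 512.6 -227.6] [41.8 99.4] 9.2 mean [ 0.5119 -0.2263  0.0186]
foot [386 250  38  17 368] m
[... 333 characters left out ...]
0.0187 rect [430.7   5.3] [ 84.7 163.6] 4.5 mean [0.4323 0.0094 0.0268]
handle [257 280  25   4  37] med z 0.0126 rect [390.  24.] [ 6.7 64.8] 3.9 mean [0.3887 0.0225 0.0127]
hub [264 259  27  18 237] med z 0.0467 rect [428.9   1.2] [41.9 70.3] 5.0 mean [4.287e-01 1.000e-04 4.540e-02]
stem [258 181   9   9  74] med z 0.1388 rect [634.9  32.7] [20.5 18.8] 0.2 mean [0.6344 0.0325 0.138 ]
pipe [254 153  17  27 284] med z 0.0627 rect [698.8  44.4] [68.7 39.7] 8.2 mean [0.6975 0.0439 0.0619]
pipe [260 191  17  37 332] med z 0.0622 rect [583.9  25.2] [97.4 42.2] 2.1 mean [0.5743 0.0206 0.0606]
bonnet [253 177  22  22 272] med z 0.0983 rect [634.9  32.7] [53.7 53.2] 70.3 mean [0.6325 0.0317 0.0983]
```

View pics/top1.png

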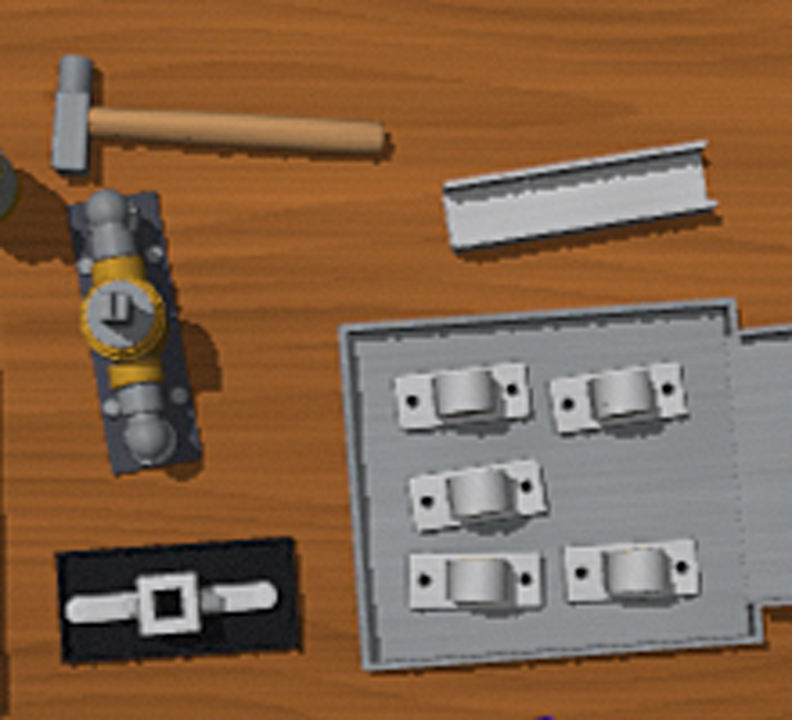

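Call:
apply_moves(
  targets=[
    [[0, 0, -0.2], [0, 0, -1], 87],
    [[0, 0, -0.2], [0, 0, -1], 87],
    [[0, 0, -0.2], [0, 0, -1], 87],
    [[0, 0, -0.2], [0, 0, -1], 87],
    [[0, 0, -0.2], [0, 0, -1], 87],
  ],
)

```text
time_s: 0.7
tcp_pos: [0.2186, -0.6369, 0.281]
eef_rot: [179.7, 0.2, -119.7]
contact_force: [-0.3, 0.2, 0.4]
gripper_width: 0.0869
```

Call:
apply_moves(
  targets=[
    [[0, 0, 0], [0, 0, -1], 87],
    [[0, 0, 0], [0, 0, -1], 87],
    [[0, 0, 0], [0, 0, -1], 87],
    [[0, 0, 0], [0, 0, -1], 87],
    [[0, 0, 0], [0, 0, -0.4], 87],
  ],
)

```text
time_s: 1.2
tcp_pos: [0.2187, -0.6369, 0.2816]
eef_rot: [179.9, 0.4, -82.8]
contact_force: [-0.7, 0.7, -0.1]
gripper_width: 0.087
```

```bash
cat >> h.py <<'E'
def plan(x,y,z,yaw,show=True):
    """units (shift, turn) in the tool frame from here to a down-pointing pose"""
    M,s=tool()
    G=R.from_euler('xyz',[180,0,yaw],degrees=True).as_matrix()
    d=M[:3,:3].T@(np.array([x,y,z])-M[:3,3]); w=R.from_matrix(M[:3,:3].T@G).as_rotvec(degrees=True)
    if show: print("t",round(s["time_s"],2),"pos",s["tcp_pos"].round(4),"rot",s["eef_rot"].round(2),"w",round(s["gripper_width"],4),"F",s["contact_force"].round(1),"j6",s["joints"][5].round(1))
    print("  shift units",(d/.04).round(3),"turn units",(w/8).round(3),"mm",(d*1000).round(1))
E
python3 -c "
from h import *
plan(.50,0,.25,-86)"
```

```text
t 1.2 pos [ 0.2187 -0.6369  0.2816] rot [179.9    0.36 -82.81] w 0.087 F [-0.7  0.7 -0.1] j6 61.8
  shift units [-14.912  -8.972   0.867] turn units [0.014 0.044 0.399] mm [-596.5 -358.9   34.7]
```

Call:
apply_moves(
  targets=[
    [[-0.95, -0.3, 0], [0, 0, 0.1], 87],
    [[-0.95, -0.4, 0], [0, 0, 0.1], 87],
    [[-0.95, -0.5, 0], [0, 0, 0.1], 87],
    [[-0.95, -0.5, 0], [0, 0, 0], 87],
    [[-0.95, -0.5, 0], [0, 0, 0], 87],
  ],
)

```text
time_s: 1.7
tcp_pos: [0.2863, -0.4364, 0.2783]
eef_rot: [179.7, 0.6, -85.6]
contact_force: [2.2, -0.4, 0.9]
gripper_width: 0.087
```

Call:
apply_moves(
  targets=[
    [[-0.95, -0.5, 0], [0, 0, 0], 87],
    [[-0.95, -0.5, 0], [0, 0, 0], 87],
    [[-0.95, -0.5, 0], [0, 0, 0], 87],
    [[-0.95, -0.5, 0], [0, 0, 0], 87],
    [[-0.95, -0.5, 0], [0, 0, 0], 87],
  ],
)

```text
time_s: 2.2
tcp_pos: [0.3723, -0.231, 0.2801]
eef_rot: [179.8, 0.6, -85.7]
contact_force: [0.9, 0.5, 0.1]
gripper_width: 0.0872
```

Call:
apply_moves(
  targets=[
    [[-0.95, -0.5, 0], [0, 0, 0], 87],
    [[-0.95, -0.5, 0], [0, 0, 0], 87],
    [[-0.95, -0.5, 0], [0, 0, 0], 87],
    [[-0.95, -0.5, 0], [0, 0, 0], 87],
    [[-0.95, -0.5, 0], [0, 0, 0], 87],
  ],
)

```text
time_s: 2.7
tcp_pos: [0.4586, -0.0248, 0.2834]
eef_rot: [-180.0, 0.6, -85.6]
contact_force: [1.6, -1.0, -0.2]
gripper_width: 0.0873
```

```bash
python3 -c "
from h import *
plan(.53,.12,.25,-86)"
```

```text
t 2.7 pos [ 0.4586 -0.0248  0.2834] rot [-179.98    0.64  -85.6 ] w 0.0873 F [ 1.6 -1.  -0.2] j6 -16.4
  shift units [-3.464 -2.057  0.876] turn units [-0.002  0.08   0.05 ] mm [-138.5  -82.3   35. ]
```

Call:
apply_moves(
  targets=[
    [[-0.9, -0.5, 0.2], [0, 0.08, 0], 87],
    [[-0.9, -0.5, 0.2], [0, 0, 0], 87],
    [[-0.9, -0.5, 0.2], [0, 0, 0], 87],
    [[-0.8, -0.5, 0.2], [0, 0, 0], 87],
    [[0, 0, 0], [0, 0, 0], 87],
  ],
)

```text
time_s: 3.2
tcp_pos: [0.5304, 0.1324, 0.2513]
eef_rot: [-179.8, 0.0, -85.3]
contact_force: [-1.9, -0.7, 0.3]
gripper_width: 0.0867
```

```bash
python3 -c "
from h import *
plan(.53,.12,.25,-86)
c,T=shot('wrist','w1.png')
np.savez('w1.npz',img=c['img'],z=c['z_map'],T=T)
"
```

```text
t 3.2 pos [0.5304 0.1324 0.2513] rot [-1.7982e+02  3.0000e-02 -8.5300e+01] w 0.0867 F [-1.9 -0.7  0.3] j6 -29.9
  shift units [0.309 0.036 0.033] turn units [-0.023  0.004  0.088] mm [12.4  1.4  1.3]
```

View pics/w1.png

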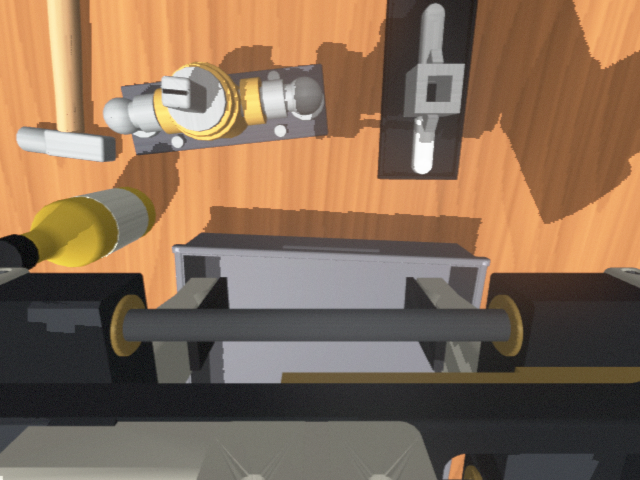

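```bash
python3 - <<'E'
from h import *
f=np.load('w1.npz'); img=f['img']
cv2.imwrite('pics/w1a.png',cv2.resize(img[60:150,150:250],None,fx=6,fy=6,interpolation=cv2.INTER_CUBIC))
cv2.imwrite('pics/w1b.png',cv2.resize(img[0:180,370:490],None,fx=3.3,fy=3.3,interpolation=cv2.INTER_CUBIC))
E
```

```text
(no output)
```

View pics/w1a.png

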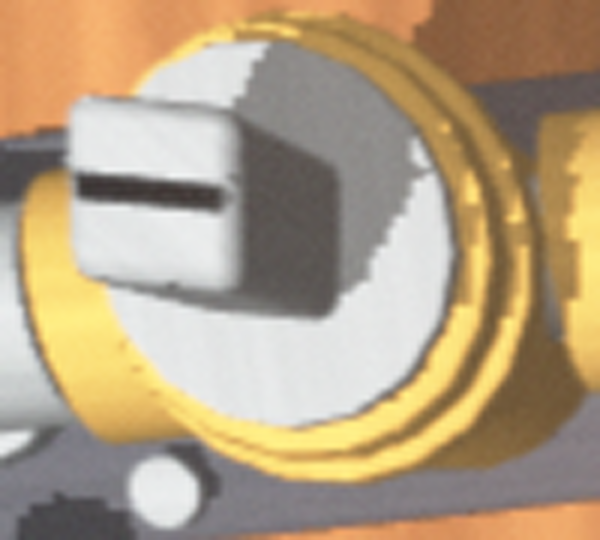

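View pics/w1b.png

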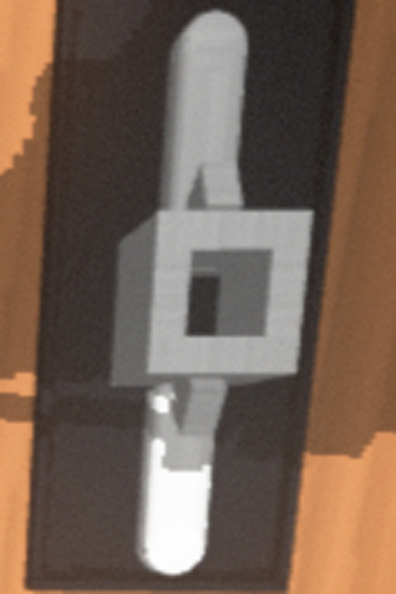

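```bash
cat > m1.py <<'E'
from h import *
f=np.load('w1.npz'); T=f['T']; c=r.capture('wrist')  # intrinsics
ct=r.capture('top')
def an(p,q): d=q-p; return np.degrees(np.arctan2(d[1],d[0])).round(1)
P=lambda u,v,o,s,z: ray(c,o[0]+u/s-.5+.5/s,o[1]+v/s-.5+.5/s,z,T)[:2]
o=(150,60)
g=[P(77,186,o,6,.140),P(225,200,o,6,.140)]
S=np.array([P(u,v,o,6,.140) for u,v in [(75,97),(238,105),(240,290),(80,275)]])
print("groove",an(*g),"mid",np.mean(g,0).round(4)); print("stem c",S.mean(0).round(4),[an(S[0],S[1]),an(S[3],S[2]),an(S[0],S[3]),an(S[1],S[2])],[np.linalg.norm(S[i]-S[(i+1)%4]).round(4) for i in range(4)])
o=(370,0)
H=np.array([P(u,v,o,3.3,.048) for u,v in [(157,212),(312,211),(296,373),(148,374)]])
print("hub",H.mean(0).round(4),[an(H[0],H[1]),an(H[3],H[2]),an(H[0],H[3]),an(H[1],H[2])],[np.linalg.norm(H[i]-H[(i+1)%4]).round(4) for i in range(4)])
# wing tips
print("wing",an(P(210,12,o,3.3,.018),P(170,573,o,3.3,.018)))
K=[P(37,585,o,3.3,.013),P(285,585,o,3.3,.013),P(352,0,o,3.3,.013),P(62,0,o,3.3,.013)]
print("tray",an(K[1],K[2]),an(K[0],K[3]), np.array(K).round(4))
E
python3 m1.py
python3 - <<'E'
from h import *
f=np.load('w1.npz'); c=r.capture('wrist'); c['z_map']=f['z']; W=pts(c,f['T']); z=W[...,2]
for nm,(u0,v0,u1,v1),lo,hi in [("stem",(150,60,250,150),.134,.15),("hub",(370,0,490,180),.042,.06),("pipe",(90,60,340,150),.04,.07),("wing",(370,0,490,180),.0135,.025)]:
    m=np.zeros_like(z,bool); m[v0:v1,u0:u1]=1; m&=(z>lo)&(z<hi); Q=W[m]; q=cv2.minAreaRect((Q[:,:2]*1000).astype(np.float32)); print(nm,len(Q),np.median(Q[:,2]).round(4),np.round(q[0],1),np.round(q[1],1),round(q[2],1))
E
```

```text
groove 179.6 mid [0.6355 0.0353]
stem c [0.6346 0.0352] [np.float64(-178.0), np.float64(179.6), np.float64(89.6), np.float64(89.7)] [np.float64(0.0182), np.float64(0.0195), np.float64(0.0182), np.float64(0.0187)]
hub [0.4288 0.0034] [np.float64(-175.0), np.float64(-175.0), np.float64(95.6), np.float64(94.9)] [np.float64(0.0424), np.float64(0.0418), np.float64(0.042), np.float64(0.0419)]
wing 95.1
tray -85.8 -85.0 [[ 0.4649  0.0899]
 [ 0.3839  0.0833]
 [ 0.396  -0.0832]
 [ 0.4795 -0.0765]]
stem 968 0.1406 [634.8  35.3] [20.2 20.3] 88.9
hub 1836 0.0488 [428.9   3.5] [43.  41.8] 4.8
pipe 5100 0.0639 [633.6  39.2] [201.   47.4] 10.8
wing 3357 0.018 [431.    4.6] [ 85.  169.1] 4.1
```

Call:
apply_moves(
  targets=[
    [[0.3, 0, 0], [0, 0, -1], 87],
    [[0, 0.3, 0], [0, 0, -1], 87],
    [[0.3, 0.3, 0], [0, 0, -1], 87],
    [[0.3, 0.3, 0], [0, 0, -1], 87],
    [[0.3, 0.3, 0], [0, 0, -1], 87],
  ],
)

```text
time_s: 3.9
tcp_pos: [0.5022, 0.0598, 0.2558]
eef_rot: [-179.5, -0.2, -44.3]
contact_force: [0.3, 0.1, -0.6]
gripper_width: 0.087
```

Call:
apply_moves(
  targets=[
    [[0, 0.2, 0], [0, 0, -1], 87],
    [[0, 0.2, 0], [0, 0, -1], 87],
    [[0, 0, 0], [0, 0, -1], 87],
    [[0, 0, 0], [0, 0, -1], 87],
    [[0, 0, 0], [0, 0, -1], 87],
  ],
)

```text
time_s: 4.4
tcp_pos: [0.4884, 0.039, 0.2598]
eef_rot: [-179.5, -0.9, -3.2]
contact_force: [-0.9, -0.8, 0.6]
gripper_width: 0.087
```

```bash
python3 -c "
from h import *
plan(.50,.035,.25,0)"
```

```text
t 4.4 pos [0.4884 0.039  0.2598] rot [-179.54   -0.88   -3.15] w 0.087 F [-0.9 -0.8  0.6] j6 59.2
  shift units [0.291 0.086 0.249] turn units [-0.055 -0.112 -0.394] mm [11.6  3.4 10. ]
```

Call:
apply_moves(
  targets=[
    [[0.3, 0.1, 0.2], [-0.06, -0.11, -0.4], 87],
    [[0, 0, 0], [0, 0, 0], 87],
  ],
)

```text
time_s: 4.6
tcp_pos: [0.4995, 0.0321, 0.2538]
eef_rot: [-180.0, -0.2, 0.3]
contact_force: [-0.3, 0.3, -0.7]
gripper_width: 0.087
```

```bash
python3 - <<'E'
from h import *
plan(.50,.035,.25,0)
c,T=shot('wrist','w2.png')
np.savez('w2.npz',img=c['img'],z=c['z_map'],T=T)
W=pts(c,T); z=W[...,2]
m=(z>.134)&(z<.15)&(W[...,0]>.6); Q=W[m]; q=cv2.minAreaRect((Q[:,:2]*1000).astype(np.float32)); print(len(Q),np.median(Q[:,2]).round(4),np.round(q[0],1),np.round(q[1],1),round(q[2],1))
v,u=np.where(m); print(u.min(),u.max(),v.min(),v.max())
E
```

```text
t 4.6 pos [0.4995 0.0321 0.2538] rot [-179.96   -0.19    0.31] w 0.087 F [-0.3  0.3 -0.7] j6 64.0
  shift units [ 0.013 -0.072  0.096] turn units [-0.006 -0.023  0.038] mm [ 0.5 -2.9  3.8]
996 0.1407 [634.9  34.8] [19.5 19.5] 89.3
300 329 30 64
```

View pics/w2.png

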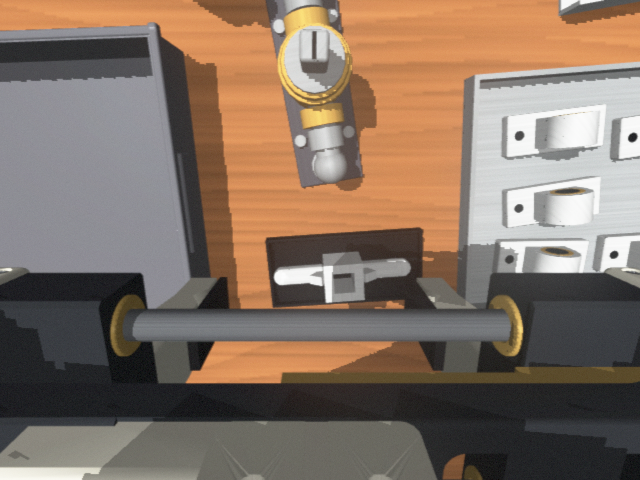

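Call:
apply_moves(
  targets=[
    [[-0.5, 0.2, 0.3], [0, 0, 1], 87],
    [[-0.5, 0.2, 0.3], [0, 0, 1], 87],
    [[-0.2, 0.2, 0.3], [0, 0, 1], 87],
    [[-0.2, 0, 0.3], [0, 0, 1], 87],
    [[0, 0, 0.3], [0, 0, 1], 87],
  ],
)

```text
time_s: 5.15
tcp_pos: [0.4384, 0.0138, 0.1967]
eef_rot: [-179.2, -0.4, -42.0]
contact_force: [0.6, 0.1, 0.9]
gripper_width: 0.0869
```

Call:
apply_moves(
  targets=[
    [[0, 0, 0.3], [0, 0, 1], 87],
    [[0, 0, 0.3], [0, 0, 1], 87],
    [[0, 0, 0.3], [0, 0, 1], 87],
    [[0, 0, 0], [0, 0, 1], 87],
    [[0, 0, 0], [0, 0, 1], 87],
  ],
)

```text
time_s: 5.65
tcp_pos: [0.4357, 0.0115, 0.1615]
eef_rot: [-178.9, 0.4, -84.4]
contact_force: [0.3, 0.4, -0.6]
gripper_width: 0.0872
```

```bash
python3 -c "
from h import *
plan(.4289,.0035,.12,-85)"
```

```text
t 5.65 pos [0.4357 0.0115 0.1615] rot [-178.86    0.37  -84.36] w 0.0872 F [ 0.3  0.4 -0.6] j6 -22.1
  shift units [0.188 0.21  1.033] turn units [-0.142  0.047  0.079] mm [ 7.5  8.4 41.3]
```

Call:
apply_moves(
  targets=[
    [[0.1, 0.1, 0.5], [-0.14, 0.05, 0.08], 87],
    [[0.1, 0.1, 0.5], [0, 0, 0], 87],
    [[0, 0, 0], [0, 0, 0], 87],
  ],
)

```text
time_s: 5.95
tcp_pos: [0.4283, 0.0019, 0.1229]
eef_rot: [-179.7, 0.1, -85.7]
contact_force: [-1.0, 0.2, 0.9]
gripper_width: 0.0872
```

```bash
python3 -c "
from h import *
plan(.4289,.0035,.036,-85)"
```

```text
t 5.95 pos [0.4283 0.0019 0.1229] rot [-1.7969e+02  9.0000e-02 -8.5750e+01] w 0.0872 F [-1.   0.2  0.9] j6 -22.7
  shift units [-0.035 -0.006  2.173] turn units [-0.039  0.011 -0.093] mm [-1.4 -0.3 86.9]
```

Call:
apply_moves(
  targets=[
    [[-0.03, 0, 0.6], [-0.04, 0, -0.09], 87],
    [[0, 0, 0.6], [0, 0, 0], 87],
    [[0, 0, 0.6], [0, 0, 0], 87],
    [[0, 0, 0.3], [0, 0, 0], 87],
    [[0, 0, 0], [0, 0, 0], 87],
  ],
)

```text
time_s: 6.45
tcp_pos: [0.4324, 0.0041, 0.0433]
eef_rot: [-179.3, 0.3, -85.3]
contact_force: [-0.6, 0.1, -0.3]
gripper_width: 0.0868
```

```bash
python3 -c "
from h import *
plan(.4289,.0035,.036,-85)"
```

```text
t 6.45 pos [0.4324 0.0041 0.0433] rot [-179.34    0.26  -85.29] w 0.0868 F [-0.6  0.1 -0.3] j6 -22.2
  shift units [0.008 0.09  0.181] turn units [-0.083  0.033 -0.036] mm [0.3 3.6 7.2]
```

Call:
apply_moves(
  targets=[
    [[0, 0.09, 0.18], [-0.08, 0.03, -0.03], 87],
    [[0, 0, 0], [0, 0, 0], 87],
  ],
)

```text
time_s: 6.65
tcp_pos: [0.4298, 0.0042, 0.0377]
eef_rot: [-179.9, 0.0, -85.1]
contact_force: [-1.1, -0.5, -1.1]
gripper_width: 0.087
```

```bash
python3 -c "
from h import *
plan(.4289,.0035,.036,-85)"
```

```text
t 6.65 pos [0.4298 0.0042 0.0377] rot [-1.7986e+02  5.0000e-02 -8.5070e+01] w 0.087 F [-1.1 -0.5 -1.1] j6 -22.1
  shift units [0.016 0.025 0.042] turn units [-0.017  0.006 -0.009] mm [0.6 1.  1.7]
```

Close on the hub.

Call:
apply_moves(
  targets=[
    [[0, 0, 0.02], [0, 0, 0], 30],
    [[0, 0, 0], [0, 0, 0], 30],
    [[0, 0, 0], [0, 0, 0], 30],
    [[0, 0, 0], [0, 0, 0], 30],
    [[0, 0, 0], [0, 0, 0], 30],
  ],
  squeeze=50,
)

```text
time_s: 7.15
tcp_pos: [0.4314, 0.005, 0.0392]
eef_rot: [-179.6, 0.1, -85.1]
contact_force: [0.2, 1.1, -0.4]
gripper_width: 0.0524
```

Call:
apply_moves(
  targets=[
    [[0, 0, 0], [0, 0, 0], 30],
    [[0, 0, -0.5], [0, 0, 0], 30],
    [[0, 0, -0.8], [0, 0, 0], 30],
    [[0, 0, -0.8], [0, 0, 0], 30],
    [[0, 0, -0.8], [0, 0, 0], 30],
  ],
)

```text
time_s: 7.65
tcp_pos: [0.426, 0.0028, 0.1537]
eef_rot: [179.6, -0.1, -85.2]
contact_force: [0.9, -0.3, -3.3]
gripper_width: 0.0416
```

```bash
python3 -c "
from h import *
plan(.6348,.035,.25,0)
shot('wrist','w3.png'); shot('side','s3.png')"
```

```text
t 7.65 pos [0.426  0.0028 0.1537] rot [ 1.7959e+02 -1.0000e-01 -8.5160e+01] w 0.0416 F [ 0.9 -0.3 -3.3] j6 -22.2
  shift units [-0.359 -5.252 -2.446] turn units [  0.05    0.028 -10.645] mm [ -14.3 -210.1  -97.8]
```

View pics/w3.png

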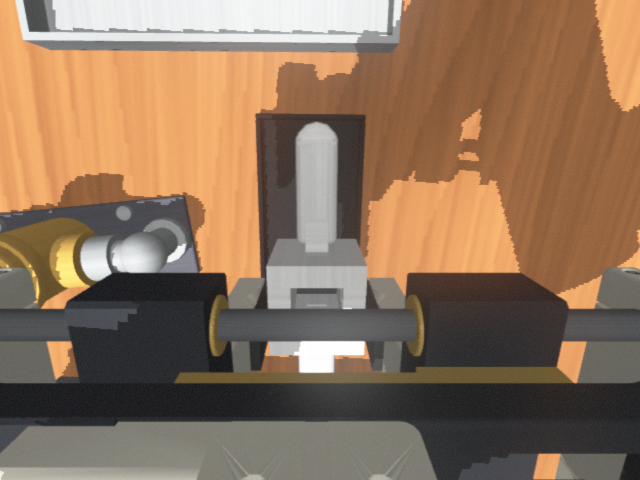

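View pics/s3.png

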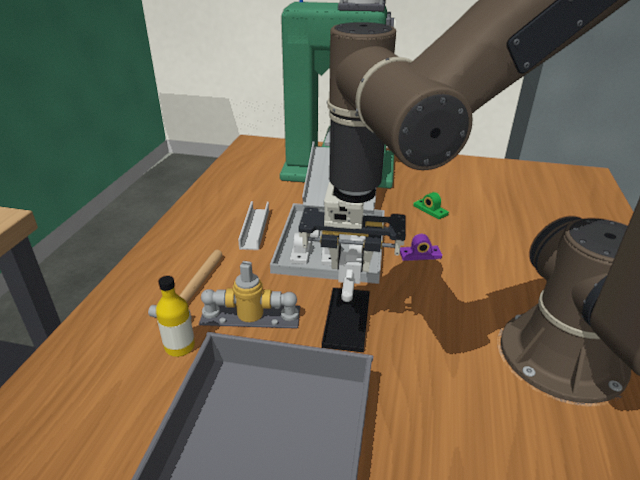

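```bash
cat > held.py <<'E'
from h import *
def held():
    c=r.capture('wrist'); z=c['z_map']; v,u=np.mgrid[0:480,0:640]
    P=np.stack([(u-c["cx"])/c["fx"]*z,-(v-c["cy"])/c["fy"]*z,-z],-1)
    Q=P@c['mount'][:3,:3].T+c['mount'][:3,3]
    m=np.zeros(z.shape,bool); m[100:290,250:390]=1
    zz=Q[...,2]; print("hist",np.histogram(zz[m],np.arange(-.03,.06,.004)))
    return Q,m
Q,m=held()
hub=m&(Q[...,2]>-.017)&(Q[...,2]<-.004); h=Q[hub]; print("hub tool x,y range",h.min(0).round(4),h.max(0).round(4),np.median(h[:,2]).round(4))
x=h[:,0]
for lo in np.arange(-.03,.03,.006):
  k=h[(h[:,1]>lo)&(h[:,1]<lo+.006)]
  if len(k): print(lo.round(3),"front x",np.percentile(k[:,0],99).round(4),k[:,2].max().round(4))
w=m&(Q[...,2]>.017)&(Q[...,2]<.03); k=Q[w]; print("wing",len(k),np.median(k[:,2]).round(4)); 
a=np.array([[x0,np.median(k[abs(k[:,0]-x0)<.002][:,1])] for x0 in np.arange(.035,.07,.005)]); print(a.round(4)); print(k[:,0].max())
E
python3 held.py
```

```text
hist (array([   0,    0,    0,    0,    0, 1305, 1308,  409,  670,  721,  430,
        158,  175, 4202,  283,   91,   68,    0,    0,    0,    0,    0]), array([-0.03 , -0.026, -0.022, -0.018, -0.014, -0.01 , -0.006, -0.002,
        0.002,  0.006,  0.01 ,  0.014,  0.018,  0.022,  0.026,  0.03 ,
        0.034,  0.038,  0.042,  0.046,  0.05 ,  0.054,  0.058]))
hub tool x,y range [ 0.0114 -0.0214 -0.0083] [ 0.0229  0.0208 -0.004 ] -0.0061
-0.024 front x 0.0225 -0.0042
-0.018 front x 0.0225 -0.004
-0.012 front x 0.0226 -0.004
-0.006 front x 0.0225 -0.004
-0.0 front x 0.0225 -0.0042
0.006 front x 0.0225 -0.0041
0.012 front x 0.0225 -0.004
0.018 front x 0.0226 -0.004
wing 4689 0.024
[[ 0.035  -0.0008]
 [ 0.04   -0.0003]
 [ 0.045  -0.0001]
 [ 0.05   -0.0001]
 [ 0.055  -0.0001]
 [ 0.06   -0.0006]
 [ 0.065  -0.0006]
 [ 0.07   -0.0003]]
0.0808716713790024
```

Call:
apply_moves(
  targets=[
    [[0, -0.3, -0.6], [0, 0, -1], 30],
    [[0, -0.3, -0.6], [0, 0, -1], 30],
    [[0.3, -0.3, -0.6], [0, 0, -1], 30],
    [[0.3, -0.3, -0.5], [0, 0, -1], 30],
    [[0.3, -0.3, 0], [0, 0, -1], 30],
  ],
)

```text
time_s: 8.3
tcp_pos: [0.4968, -0.0075, 0.2424]
eef_rot: [179.4, 0.5, -43.8]
contact_force: [0.9, -0.9, -2.2]
gripper_width: 0.0414
```

Call:
apply_moves(
  targets=[
    [[0.4, -0.2, 0], [0, 0, -1], 30],
    [[0.4, 0, 0], [0, 0, -1], 30],
    [[0.4, 0, 0], [0, 0, -1], 30],
    [[0.4, 0, 0], [0, 0, -1], 30],
    [[0.4, 0, 0], [0, 0, -1], 30],
  ],
)

```text
time_s: 8.8
tcp_pos: [0.5717, -0.0387, 0.2316]
eef_rot: [179.8, 1.5, -2.2]
contact_force: [0.8, 0.7, -1.9]
gripper_width: 0.0417
```

```bash
python3 -c "
from h import *
plan(.6335,.035,.22,0)"
```

```text
t 8.8 pos [ 0.5717 -0.0387  0.2316] rot [179.82   1.53  -2.18] w 0.0417 F [ 0.8  0.7 -1.9] j6 72.5
  shift units [ 1.48  -1.901  0.245] turn units [ 0.019  0.191 -0.272] mm [ 59.2 -76.    9.8]
```

Call:
apply_moves(
  targets=[
    [[0.5, -0.6, 0.05], [0.02, 0.19, -0.27], 30],
    [[0.5, -0.6, 0.05], [0, 0, 0], 30],
    [[0.5, -0.6, 0.05], [0, 0, 0], 30],
    [[0, 0, 0], [0, 0, 0], 30],
  ],
)

```text
time_s: 9.2
tcp_pos: [0.6328, 0.0331, 0.2142]
eef_rot: [179.9, 0.7, 0.1]
contact_force: [-1.2, 0.0, -1.4]
gripper_width: 0.042
```

```bash
python3 -c "
from h import *
plan(.6335,.035,.20,-0.2)"; python3 held.py | grep -A20 front; python3 -c "
from h import *
for i in range(5): 
  r.capture('wrist'); s=r.get_state(); print(s['tcp_pos'].round(4),s['eef_rot'].round(2))"
```

```text
t 9.2 pos [0.6328 0.0331 0.2142] rot [1.7988e+02 7.2000e-01 1.4000e-01] w 0.042 F [-1.2  0.  -1.4] j6 69.7
  shift units [ 0.022 -0.047  0.355] turn units [0.015 0.09  0.043] mm [ 0.9 -1.9 14.2]
-0.024 front x 0.0237 -0.004
-0.018 front x 0.0237 -0.0043
-0.012 front x 0.0237 -0.0041
-0.006 front x 0.0237 -0.0041
-0.0 front x 0.0237 -0.0041
0.006 front x 0.0237 -0.0042
0.012 front x 0.0236 -0.004
0.018 front x 0.0237 -0.0042
wing 4706 0.0241
[[ 0.035  -0.0064]
 [ 0.04   -0.0005]
 [ 0.045  -0.001 ]
 [ 0.05   -0.001 ]
 [ 0.055  -0.0005]
 [ 0.06   -0.001 ]
 [ 0.065  -0.001 ]
 [ 0.07   -0.001 ]]
0.08211057916164648
[0.6309 0.0313 0.2146] [1.7986e+02 7.9000e-01 9.0000e-02]
[0.6308 0.0308 0.2156] [1.7987e+02 7.2000e-01 7.0000e-02]
[0.6309 0.0305 0.2164] [1.7988e+02 6.5000e-01 5.0000e-02]
[0.6311 0.0303 0.217 ] [1.799e+02 5.900e-01 4.000e-02]
[0.6313 0.0303 0.2176] [1.7991e+02 5.4000e-01 3.0000e-02]
```

```bash
python3 -c "
from h import *
plan(.6325,.035,.195,-0.2)"
```

```text
t 9.5 pos [0.6313 0.0303 0.2176] rot [1.7991e+02 5.4000e-01 3.0000e-02] w 0.0415 F [ 0.1 -1.1 -2.2] j6 69.7
  shift units [ 0.035 -0.118  0.563] turn units [0.011 0.067 0.029] mm [ 1.4 -4.7 22.5]
```

Call:
apply_moves(
  targets=[
    [[0.04, -0.12, 0.3], [0.01, 0.07, 0.03], 30],
    [[0, 0, 0.2], [0, 0, 0], 30],
    [[0, 0, 0], [0, 0, 0], 30],
    [[0, 0, 0], [0, 0, 0], 30],
  ],
)

```text
time_s: 9.9
tcp_pos: [0.632, 0.033, 0.1989]
eef_rot: [-180.0, -0.2, -0.3]
contact_force: [0.0, -0.3, -2.1]
gripper_width: 0.0415
```

```bash
python3 -c "
from h import *
plan(.6325,.035,.18,-0.2)
shot('side','s4.png',(150,180,350,340),4)";  python3 held.py | grep -A3 front; 
```

```text
t 9.9 pos [0.632  0.033  0.1989] rot [-1.7997e+02 -1.7000e-01 -3.2000e-01] w 0.0415 F [ 0.  -0.3 -2.1] j6 69.0
  shift units [ 0.01  -0.049  0.473] turn units [-0.004 -0.021 -0.015] mm [ 0.4 -2.  18.9]
-0.024 front x 0.0238 -0.004
-0.018 front x 0.0239 -0.004
-0.012 front x 0.0237 -0.0041
-0.006 front x 0.0237 -0.0041
-0.0 front x 0.0238 -0.004
0.006 front x 0.0237 -0.004
0.012 front x 0.0236 -0.004
0.018 front x 0.0237 -0.0041
wing 4700 0.0241
[[ 0.035  -0.0064]
 [ 0.04   -0.0005]
```

View pics/s4.png

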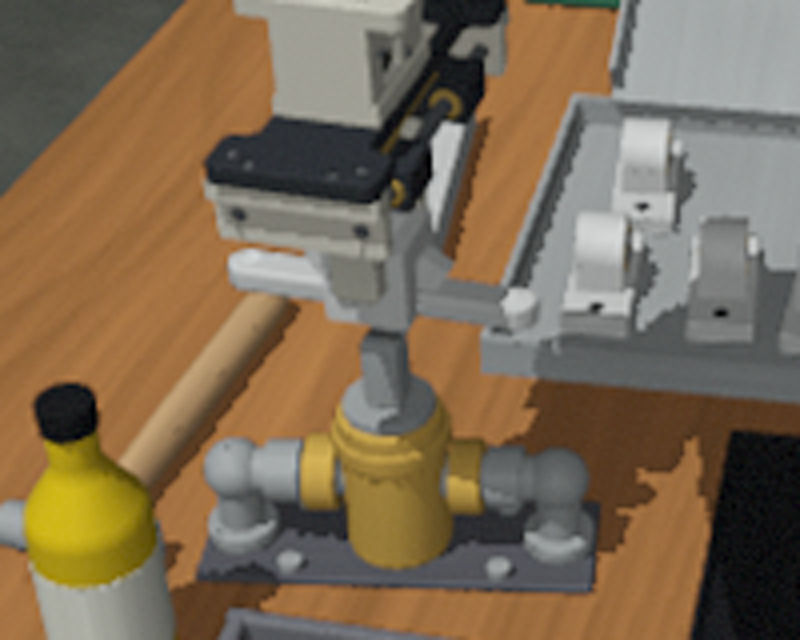

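Call:
apply_moves(
  targets=[
    [[0.01, -0.05, 0.2], [0, -0.02, 0], 30],
    [[0, 0, 0.1], [0, 0, 0], 30],
    [[0, 0, 0], [0, 0, 0], 30],
  ],
)

```text
time_s: 10.3
tcp_pos: [0.633, 0.0352, 0.1868]
eef_rot: [-179.9, -0.1, -0.3]
contact_force: [-0.3, -0.5, -2.9]
gripper_width: 0.0415
```

```bash
python3 -c "
from h import *
plan(.6325,.035,.15,-0.2)"
```

```text
t 10.3 pos [0.633  0.0352 0.1868] rot [-1.7993e+02 -8.0000e-02 -3.3000e-01] w 0.0415 F [-0.3 -0.5 -2.9] j6 68.9
  shift units [-0.015  0.007  0.92 ] turn units [-0.008 -0.009 -0.016] mm [-0.6  0.3 36.8]
```

Aligned; go down gently.

Call:
apply_moves(
  targets=[
    [[-0.01, 0, 0.2], [0, 0, 0], 30],
    [[0, 0, 0.2], [0, 0, 0], 30],
    [[0, 0, 0.1], [0, 0, 0], 30],
    [[0, 0, 0], [0, 0, 0], 30],
  ],
)

```text
time_s: 10.7
tcp_pos: [0.6323, 0.0353, 0.1643]
eef_rot: [-180.0, -0.0, -0.3]
contact_force: [-0.1, -0.4, -1.7]
gripper_width: 0.0414
```

```bash
python3 -c "
from h import *
plan(.6325,.035,.138,-0.2)"
```

```text
t 10.7 pos [0.6323 0.0353 0.1643] rot [-1.7995e+02 -1.0000e-02 -3.2000e-01] w 0.0414 F [-0.1 -0.4 -1.7] j6 68.9
  shift units [0.004 0.008 0.658] turn units [-0.006 -0.002 -0.015] mm [ 0.2  0.3 26.3]
```

Call:
apply_moves(
  targets=[
    [[0, 0, 0.2], [0, 0, 0], 30],
    [[0, 0, 0.2], [0, 0, 0], 30],
    [[0, 0, 0.1], [0, 0, 0], 30],
    [[0, 0, 0], [0, 0, 0], 30],
  ],
)

```text
time_s: 11.1
tcp_pos: [0.6323, 0.0353, 0.1423]
eef_rot: [-180.0, 0.0, -0.3]
contact_force: [-0.5, -1.2, -1.5]
gripper_width: 0.0416
```

```bash
python3 -c "
from h import *
plan(.6325,.035,.138,-0.2)"
```

```text
t 11.1 pos [0.6323 0.0353 0.1423] rot [-179.96    0.     -0.32] w 0.0416 F [-0.5 -1.2 -1.5] j6 68.9
  shift units [0.004 0.007 0.108] turn units [-0.005  0.    -0.015] mm [0.2 0.3 4.3]
```

Call:
apply_moves(
  targets=[
    [[0, 0, 0.1], [0, 0, 0], 30],
    [[0, 0, 0.05], [0, 0, 0], 30],
    [[0, 0, 0], [0, 0, 0], 30],
  ],
)

```text
time_s: 11.4
tcp_pos: [0.6332, 0.0355, 0.1396]
eef_rot: [-180.0, -0.2, -0.2]
contact_force: [-0.2, 0.2, -1.4]
gripper_width: 0.0416
```

```bash
python3 -c "
from h import *
plan(.6325,.035,.138,-0.2)"
```

```text
t 11.4 pos [0.6332 0.0355 0.1396] rot [-179.97   -0.18   -0.24] w 0.0416 F [-0.2  0.2 -1.4] j6 68.9
  shift units [-0.018  0.012  0.041] turn units [-0.004 -0.022 -0.005] mm [-0.7  0.5  1.6]
```

Call:
apply_moves(
  targets=[
    [[0, 0, 0.08], [0, 0, 0], 30],
    [[0, 0, 0.05], [0, 0, 0], 30],
    [[0, 0, 0.05], [0, 0, 0], 30],
  ],
)

```text
time_s: 11.7
tcp_pos: [0.6339, 0.0356, 0.1388]
eef_rot: [-180.0, -0.4, -0.1]
contact_force: [-6.4, 1.5, 13.9]
gripper_width: 0.0413
```

```bash
python3 -c "
from h import *
plan(.6325,.035,.138,-0.2)"; python3 held.py|tail -12
```

```text
t 11.7 pos [0.6339 0.0356 0.1388] rot [-1.7999e+02 -4.2000e-01 -1.4000e-01] w 0.0413 F [-6.4  1.5 13.9] j6 68.9
  shift units [-0.035  0.015  0.021] turn units [-0.001 -0.052  0.008] mm [-1.4  0.6  0.8]
0.012 front x 0.0237 -0.0041
0.018 front x 0.0238 -0.004
wing 4667 0.0244
[[ 0.035   0.0049]
 [ 0.04   -0.001 ]
 [ 0.045  -0.0005]
 [ 0.05   -0.001 ]
 [ 0.055  -0.0005]
 [ 0.06   -0.0008]
 [ 0.065  -0.001 ]
 [ 0.07   -0.0005]]
0.08211434725043859
```

Call:
apply_moves(
  targets=[
    [[0, -0.01, 0], [0, 0, 0.5], 30],
    [[0, -0.01, 0], [0, 0, 0.7], 30],
    [[0, -0.01, 0], [0, 0, 0.7], 30],
  ],
  squeeze=60,
)

```text
time_s: 12.05
tcp_pos: [0.6329, 0.035, 0.1391]
eef_rot: [180.0, -0.4, -15.7]
contact_force: [-0.4, 1.2, 0.4]
gripper_width: 0.042
```

```bash
python3 -c "
from h import *
plan(.6325,.035,.138,-80); print(r.get_state()['moment'])
shot('side','s5.png',(150,180,350,340),4)
shot('top','t5.png',(230,130,330,300),4)"; python3 held.py|tail -12
```

```text
t 12.05 pos [0.6329 0.035  0.1391] rot [179.98  -0.36 -15.73] w 0.042 F [-0.4  1.2  0.4] j6 53.2
  shift units [-0.011  0.003  0.028] turn units [-0.023 -0.042  8.034] mm [-0.4  0.1  1.1]
[0.45424812 0.33989635 0.27298211]
0.012 front x 0.0234 -0.0042
0.018 front x 0.0236 -0.004
wing 4698 0.0241
[[ 0.035  -0.0064]
 [ 0.04   -0.0006]
 [ 0.045  -0.0011]
 [ 0.05   -0.0011]
 [ 0.055  -0.0006]
 [ 0.06   -0.0011]
 [ 0.065  -0.0006]
 [ 0.07   -0.001 ]]
0.08185209360946243
```

View pics/s5.png

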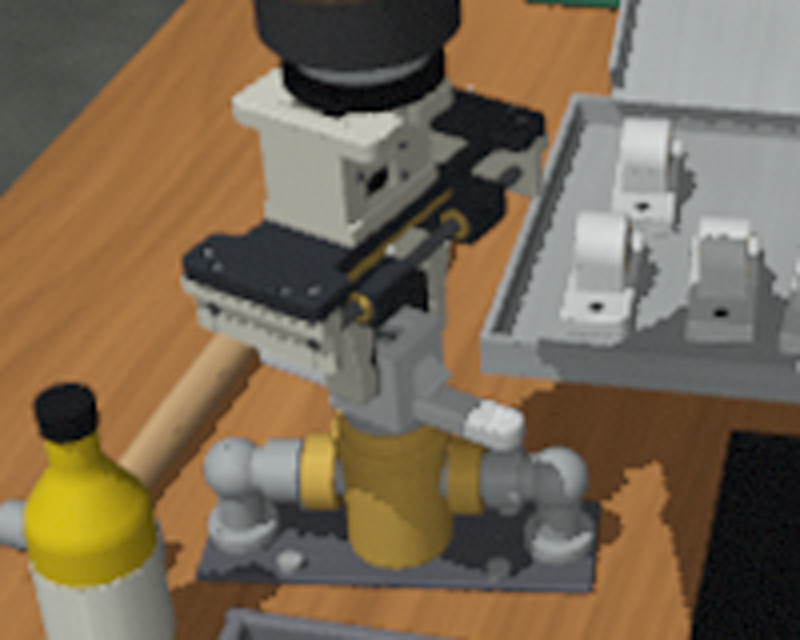

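Call:
apply_moves(
  targets=[
    [[0, -0.01, 0.02], [0, 0, 0.8], 30],
    [[0, -0.01, 0.02], [0, 0, 0.8], 30],
    [[0, -0.01, 0.02], [0, 0, 0.8], 30],
    [[0, -0.01, 0.02], [0, 0, 0.8], 30],
    [[0, -0.01, 0], [0, 0, 0.8], 30],
  ],
)

```text
time_s: 12.7
tcp_pos: [0.6335, 0.0361, 0.139]
eef_rot: [-179.9, -0.4, -47.4]
contact_force: [0.4, -1.0, -3.5]
gripper_width: 0.0416
```

```bash
python3 -c "
from h import *
plan(.6344,.0374,.138,-80); print(r.get_state()['moment'])"
```

```text
t 12.7 pos [0.6335 0.0361 0.139 ] rot [-179.89   -0.41  -47.37] w 0.0416 F [ 0.4 -1.  -3.5] j6 21.3
  shift units [-0.009 -0.038  0.026] turn units [-0.028 -0.046  4.079] mm [-0.4 -1.5  1. ]
[-0.43846518  0.06689526  0.28071358]
```

Call:
apply_moves(
  targets=[
    [[0, -0.01, 0.02], [0, 0, 0.8], 30],
    [[0, -0.01, 0.02], [0, 0, 0.8], 30],
    [[0, -0.01, 0.02], [0, 0, 0.8], 30],
    [[0, -0.01, 0], [0, 0, 0.8], 30],
  ],
)

```text
time_s: 13.1
tcp_pos: [0.6344, 0.0366, 0.139]
eef_rot: [-179.7, -0.4, -73.1]
contact_force: [-0.5, 0.5, -2.9]
gripper_width: 0.0414
```

```bash
python3 -c "
from h import *
plan(.6344,.0374,.138,-80); print(r.get_state()['moment'])"
```

```text
t 13.1 pos [0.6344 0.0366 0.139 ] rot [-179.75   -0.4   -73.14] w 0.0414 F [-0.5  0.5 -2.9] j6 -4.5
  shift units [-0.018 -0.006  0.026] turn units [-0.034 -0.047  0.858] mm [-0.7 -0.3  1. ]
[-0.23216841  0.14306581  0.26126851]
```

Call:
apply_moves(
  targets=[
    [[0, 0, 0.02], [0, 0, 0.5], 30],
    [[0, 0, 0.02], [0, 0, 0.5], 30],
    [[0, 0, 0.0], [0, 0, 0.4], 30],
  ],
)

```text
time_s: 13.4
tcp_pos: [0.6347, 0.0368, 0.139]
eef_rot: [-179.6, -0.4, -84.2]
contact_force: [1.7, -0.7, -4.5]
gripper_width: 0.0415
```

```bash
python3 -c "
from h import *
plan(.6344,.0374,.138,-80); print(r.get_state()['moment'])"
```

```text
t 13.4 pos [0.6347 0.0368 0.139 ] rot [-179.61   -0.37  -84.24] w 0.0415 F [ 1.7 -0.7 -4.5] j6 -15.7
  shift units [-0.017  0.006  0.026] turn units [-0.047 -0.048 -0.53 ] mm [-0.7  0.3  1. ]
[-0.19924403 -0.15834619  0.2627698 ]
```

Call:
apply_moves(
  targets=[
    [[0, 0, 0.02], [0, 0, 0.3], 30],
    [[0, 0, 0.02], [0, 0, 0.3], 30],
  ],
)

```text
time_s: 13.6
tcp_pos: [0.6349, 0.0367, 0.139]
eef_rot: [-179.5, -0.4, -88.8]
contact_force: [-3.0, 0.5, 6.6]
gripper_width: 0.042
```

```bash
python3 -c "
from h import *
plan(.6344,.0374,.138,-80); print(r.get_state()['moment'])"
```

```text
t 13.6 pos [0.6349 0.0367 0.139 ] rot [-179.54   -0.37  -88.8 ] w 0.042 F [-3.   0.5  6.6] j6 -20.3
  shift units [-0.018  0.013  0.024] turn units [-0.054 -0.051 -1.099] mm [-0.7  0.5  1. ]
[0.3200555  1.80786004 0.68091822]
```

Call:
apply_moves(
  targets=[
    [[0, 0, 0], [0, 0, 0.3], 30],
    [[0, 0, 0], [0, 0, 0.1], 30],
    [[0, 0, 0], [0, 0, 0], 30],
  ],
)

```text
time_s: 13.9
tcp_pos: [0.635, 0.0368, 0.139]
eef_rot: [-179.5, -0.4, -91.3]
contact_force: [-1.6, -0.2, 0.4]
gripper_width: 0.0413
```

```bash
python3 -c "
from h import *
plan(.6344,.0374,.138,-80); print(r.get_state()['moment'])"; python3 held.py|tail -12
```

```text
t 13.9 pos [0.635  0.0368 0.139 ] rot [-179.52   -0.44  -91.31] w 0.0413 F [-1.6 -0.2  0.4] j6 -22.9
  shift units [-0.015  0.015  0.025] turn units [-0.054 -0.061 -1.414] mm [-0.6  0.6  1. ]
[-0.05870093  0.73460024  1.49420321]
0.012 front x 0.0227 -0.004
0.018 front x 0.0227 -0.0042
wing 4693 0.0242
[[ 0.035  -0.0003]
 [ 0.04   -0.0005]
 [ 0.045  -0.0005]
 [ 0.05   -0.0005]
 [ 0.055  -0.0007]
 [ 0.06   -0.0005]
 [ 0.065  -0.0005]
 [ 0.07   -0.0009]]
0.08086291428378081
```

Call:
apply_moves(
  targets=[
    [[0, 0, 0], [0, 0, -0.5], 30],
    [[0, 0, 0], [0, 0, -0.4], 30],
    [[0, 0, 0], [0, 0, 0], 30],
  ],
)

```text
time_s: 14.25
tcp_pos: [0.6351, 0.0372, 0.139]
eef_rot: [-179.5, -0.4, -83.9]
contact_force: [-0.8, -0.5, 0.2]
gripper_width: 0.0415
```

```bash
python3 -c "
from h import *
plan(.635,.037,.2,-82); print(r.get_state()['moment'])"
```

```text
t 14.25 pos [0.6351 0.0372 0.139 ] rot [-179.55   -0.41  -83.87] w 0.0415 F [-0.8 -0.5  0.2] j6 -15.4
  shift units [ 0.014 -0.008 -1.524] turn units [-0.056 -0.052 -0.234] mm [  0.6  -0.3 -60.9]
[-0.18200914  0.65810573  0.04961655]
```

Call:
apply_moves(
  targets=[
    [[0, 0, -0.2], [-0.05, -0.05, 0], 30],
    [[0, 0, -0.3], [0, 0, 0], 30],
    [[0, 0, -0.3], [0, 0, 0], 30],
    [[0, 0, -0.3], [0, 0, 0], 30],
  ],
)

```text
time_s: 14.65
tcp_pos: [0.6347, 0.0369, 0.1843]
eef_rot: [179.9, 0.0, -84.2]
contact_force: [0.7, 0.4, -1.6]
gripper_width: 0.0417
```

```bash
python3 -c "
from h import *
plan(.635,.037,.24,-82); print(r.get_state()['moment'])"
```

```text
t 14.65 pos [0.6347 0.0369 0.1843] rot [ 1.7988e+02  5.0000e-02 -8.4170e+01] w 0.0417 F [ 0.7  0.4 -1.6] j6 -15.0
  shift units [-0.004 -0.004 -1.391] turn units [ 0.015  0.006 -0.271] mm [ -0.1  -0.2 -55.7]
[ 0.04225432  0.10663205 -0.03086885]
```

Call:
apply_moves(
  targets=[
    [[0, 0, -0.7], [0, 0, 0], 30],
    [[0, 0.2, -0.7], [0, 0, 0], 30],
    [[0, 0.7, 0], [0, 0, 0], 30],
    [[0, 0.9, 0], [0, 0, 0], 30],
    [[0, 0.9, 0], [0, 0, 0], 30],
  ],
)

```text
time_s: 15.15
tcp_pos: [0.529, 0.0264, 0.2489]
eef_rot: [-179.7, 0.1, -84.3]
contact_force: [-0.4, 1.7, -1.3]
gripper_width: 0.0416
```

```bash
python3 -c "
from h import *
plan(.4288,.0052,.15,-85); print(r.get_state()['moment'])"
```

```text
t 15.15 pos [0.529  0.0264 0.2489] rot [-1.7971e+02  9.0000e-02 -8.4320e+01] w 0.0416 F [-0.4  1.7 -1.3] j6 -18.4
  shift units [0.282 2.558 2.459] turn units [-0.037  0.012  0.085] mm [ 11.3 102.3  98.4]
[0.0476427  0.21321473 0.02937318]
```

Call:
apply_moves(
  targets=[
    [[0.1, 0.8, 0.2], [-0.04, 0, 0.08], 30],
    [[0.1, 0.8, 0.4], [0, 0, 0], 30],
    [[0.1, 0.7, 0.6], [0, 0, 0], 30],
    [[0, 0.1, 0.7], [0, 0, 0], 30],
    [[0, 0, 0.3], [0, 0, 0], 30],
  ],
)

```text
time_s: 15.65
tcp_pos: [0.4292, 0.0051, 0.1668]
eef_rot: [-179.2, 0.4, -85.0]
contact_force: [-0.7, -0.2, -1.4]
gripper_width: 0.0414
```

```bash
python3 -c "
from h import *
plan(.4288,.0052,.1,-85); shot('top','t6.png',(230,130,330,300),4)";python3 held.py|tail -12
```

```text
t 15.65 pos [0.4292 0.0051 0.1668] rot [-179.21    0.43  -85.05] w 0.0414 F [-0.7 -0.2 -1.4] j6 -22.1
  shift units [0.009 0.033 1.67 ] turn units [-0.099  0.053 -0.007] mm [ 0.3  1.3 66.8]
0.012 front x 0.0225 -0.004
0.018 front x 0.0225 -0.0042
wing 4689 0.024
[[ 0.035  -0.0011]
 [ 0.04   -0.0001]
 [ 0.045  -0.0001]
 [ 0.05   -0.0001]
 [ 0.055  -0.0006]
 [ 0.06   -0.0001]
 [ 0.065  -0.0001]
 [ 0.07   -0.0003]]
0.08091593355732091
```

View pics/t6.png

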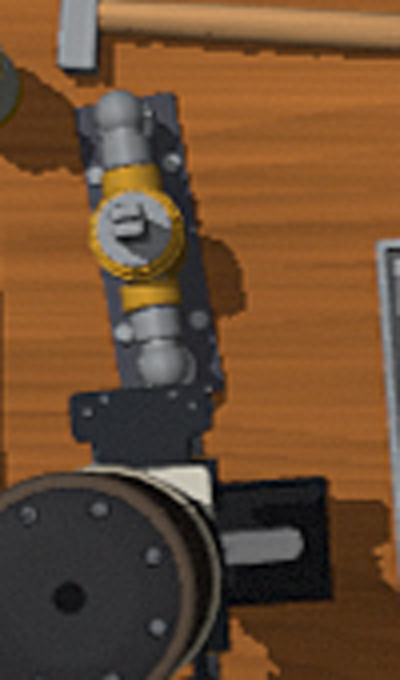

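Call:
apply_moves(
  targets=[
    [[0, 0.03, 0.6], [-0.1, 0.05, 0], 30],
    [[0, 0, 0.8], [0, 0, 0], 30],
    [[0, 0, 0.7], [0, 0, 0], 30],
    [[0, 0, 0.3], [0, 0, 0], 30],
    [[0, 0, 0], [0, 0, 0], 30],
  ],
)

```text
time_s: 16.25
tcp_pos: [0.4368, 0.0081, 0.0762]
eef_rot: [-179.3, 0.1, -85.0]
contact_force: [-0.2, -0.4, -2.0]
gripper_width: 0.0416
```

```bash
python3 -c "
from h import *
plan(.4288,.0052,.042,-85)"
```

```text
t 16.25 pos [0.4368 0.0081 0.0762] rot [-1.7932e+02  1.5000e-01 -8.4990e+01] w 0.0416 F [-0.2 -0.4 -2. ] j6 -22.4
  shift units [0.057 0.216 0.854] turn units [-0.085  0.018  0.001] mm [ 2.3  8.6 34.1]
```

Call:
apply_moves(
  targets=[
    [[0.05, 0.2, 0.3], [-0.09, 0.02, 0], 30],
    [[0, 0, 0.2], [0, 0, 0], 30],
    [[0, 0, 0], [0, 0, 0], 30],
  ],
)

```text
time_s: 16.55
tcp_pos: [0.4313, 0.0064, 0.0576]
eef_rot: [-179.8, 0.0, -85.0]
contact_force: [-0.5, -0.1, -2.0]
gripper_width: 0.042
```

```bash
python3 -c "
from h import *
plan(.4288,.0052,.042,-85)"
```

```text
t 16.55 pos [0.4313 0.0064 0.0576] rot [-1.7984e+02  5.0000e-02 -8.4970e+01] w 0.042 F [-0.5 -0.1 -2. ] j6 -22.3
  shift units [0.024 0.067 0.39 ] turn units [-0.021  0.006  0.003] mm [ 1.   2.7 15.6]
```

Call:
apply_moves(
  targets=[
    [[0.02, 0.08, 0.2], [-0.02, 0, 0], 30],
    [[0, 0.02, 0.12], [0, 0, 0], 30],
    [[0, 0, 0.03], [0, 0, 0], 30],
  ],
)

```text
time_s: 16.85
tcp_pos: [0.428, 0.0055, 0.0436]
eef_rot: [-179.9, 0.1, -85.0]
contact_force: [0.2, -0.7, -1.7]
gripper_width: 0.0417
```

```bash
python3 -c "
from h import *
plan(.4288,.0052,.042,-85)"
```

```text
t 16.85 pos [0.428  0.0055 0.0436] rot [-1.7988e+02  9.0000e-02 -8.4960e+01] w 0.0417 F [ 0.2 -0.7 -1.7] j6 -22.2
  shift units [ 0.01  -0.018  0.04 ] turn units [-0.015  0.011  0.004] mm [ 0.4 -0.7  1.6]
```

Call:
apply_moves(
  targets=[
    [[0, 0, 0.05], [0, 0, 0], 30],
    [[0, 0, 0.03], [0, 0, 0], 30],
  ],
)

```text
time_s: 17.05
tcp_pos: [0.4281, 0.0055, 0.0427]
eef_rot: [-179.9, 0.0, -84.9]
contact_force: [-9.3, 3.1, 26.5]
gripper_width: 0.0414
```

```bash
python3 -c "
from h import *
plan(.4288,.0052,.042,-85)"
```

```text
t 17.05 pos [0.4281 0.0055 0.0427] rot [-1.799e+02  3.000e-02 -8.489e+01] w 0.0414 F [-9.3  3.1 26.5] j6 -22.3
  shift units [ 0.01  -0.016  0.018] turn units [-0.012  0.004  0.014] mm [ 0.4 -0.6  0.7]
```

On the tray floor; release, rise, and look.

Call:
apply_moves(
  targets=[
    [[0, 0, -0.01], [0, 0, 0], 50],
    [[0, 0, 0], [0, 0, 0], 87],
    [[0, 0, 0], [0, 0, 0], 87],
    [[0, 0, 0], [0, 0, 0], 87],
    [[0, 0, -0.2], [0, 0, 0], 87],
  ],
)

```text
time_s: 17.55
tcp_pos: [0.4289, 0.0059, 0.0519]
eef_rot: [-179.8, 0.0, -84.8]
contact_force: [0.3, -0.3, 0.2]
gripper_width: 0.0764
```

Call:
apply_moves(
  targets=[
    [[0, 0, -0.4], [0, 0, 0], 87],
    [[-0.4, -0.6, -0.9], [0, 0, 0], 87],
    [[-0.9, -0.6, -0.9], [0, 0, 0], 87],
    [[-0.9, -0.6, -0.9], [0, 0, 0], 87],
    [[-0.9, -0.6, -0.9], [0, 0, 0], 87],
  ],
)

```text
time_s: 18.05
tcp_pos: [0.5038, 0.1247, 0.2044]
eef_rot: [179.6, -0.1, -85.2]
contact_force: [1.8, -0.1, -0.8]
gripper_width: 0.087
```

Call:
apply_moves(
  targets=[
    [[0, 0, -0.5], [0, 0, 0], 87],
    [[0, 0, 0], [0, 0, 0], 87],
    [[0, 0, 0], [0, 0, 0], 87],
  ],
)

```text
time_s: 18.35
tcp_pos: [0.5077, 0.1296, 0.231]
eef_rot: [-179.9, 0.1, -84.9]
contact_force: [0.0, -0.6, -0.5]
gripper_width: 0.0868
```

```bash
python3 - <<'E'
from h import *
plan(.6,-.2,.2,-85)
c,T=shot('wrist','w7.png')
np.savez('w7.npz',img=c['img'],z=c['z_map'],T=T)
W=pts(c,T);z=W[...,2]
m=(z>.134)&(z<.15)&(W[...,0]>.6); Q=W[m]; q=cv2.minAreaRect((Q[:,:2]*1000).astype(np.float32)); print(len(Q),np.round(q[0],1),np.round(q[1],1),round(q[2],1))
v,u=np.where(m); b=(u.min()-20,v.min()-20,u.max()+20,v.max()+20); b=[max(0,int(i)) for i in b]; print(b)
cv2.imwrite('pics/w7a.png',cv2.resize(c['img'][b[1]:b[3],b[0]:b[2]],None,fx=7,fy=7))
E
```

```text
t 18.35 pos [0.5077 0.1296 0.231 ] rot [-1.799e+02  6.000e-02 -8.494e+01] w 0.0868 F [ 0.  -0.6 -0.5] j6 -30.7
  shift units [ 8.412 -1.57   0.77 ] turn units [-0.012  0.007  0.007] mm [336.5 -62.8  30.8]
1340 [686.  91.] [176.8  25.6] 47.4
[0, 50, 169, 286]
```

View pics/w7.png

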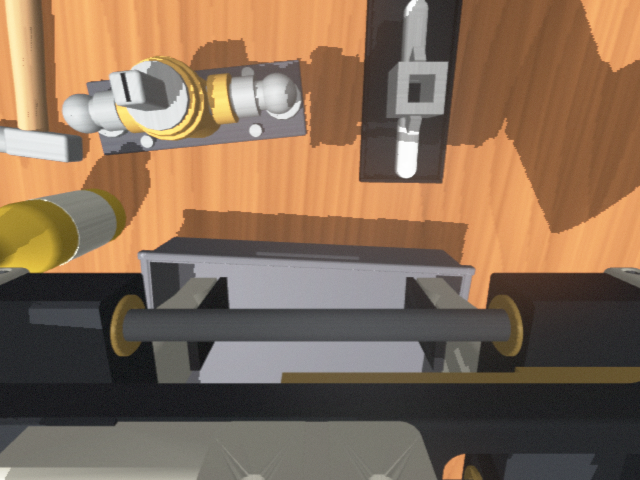

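View pics/w7a.png

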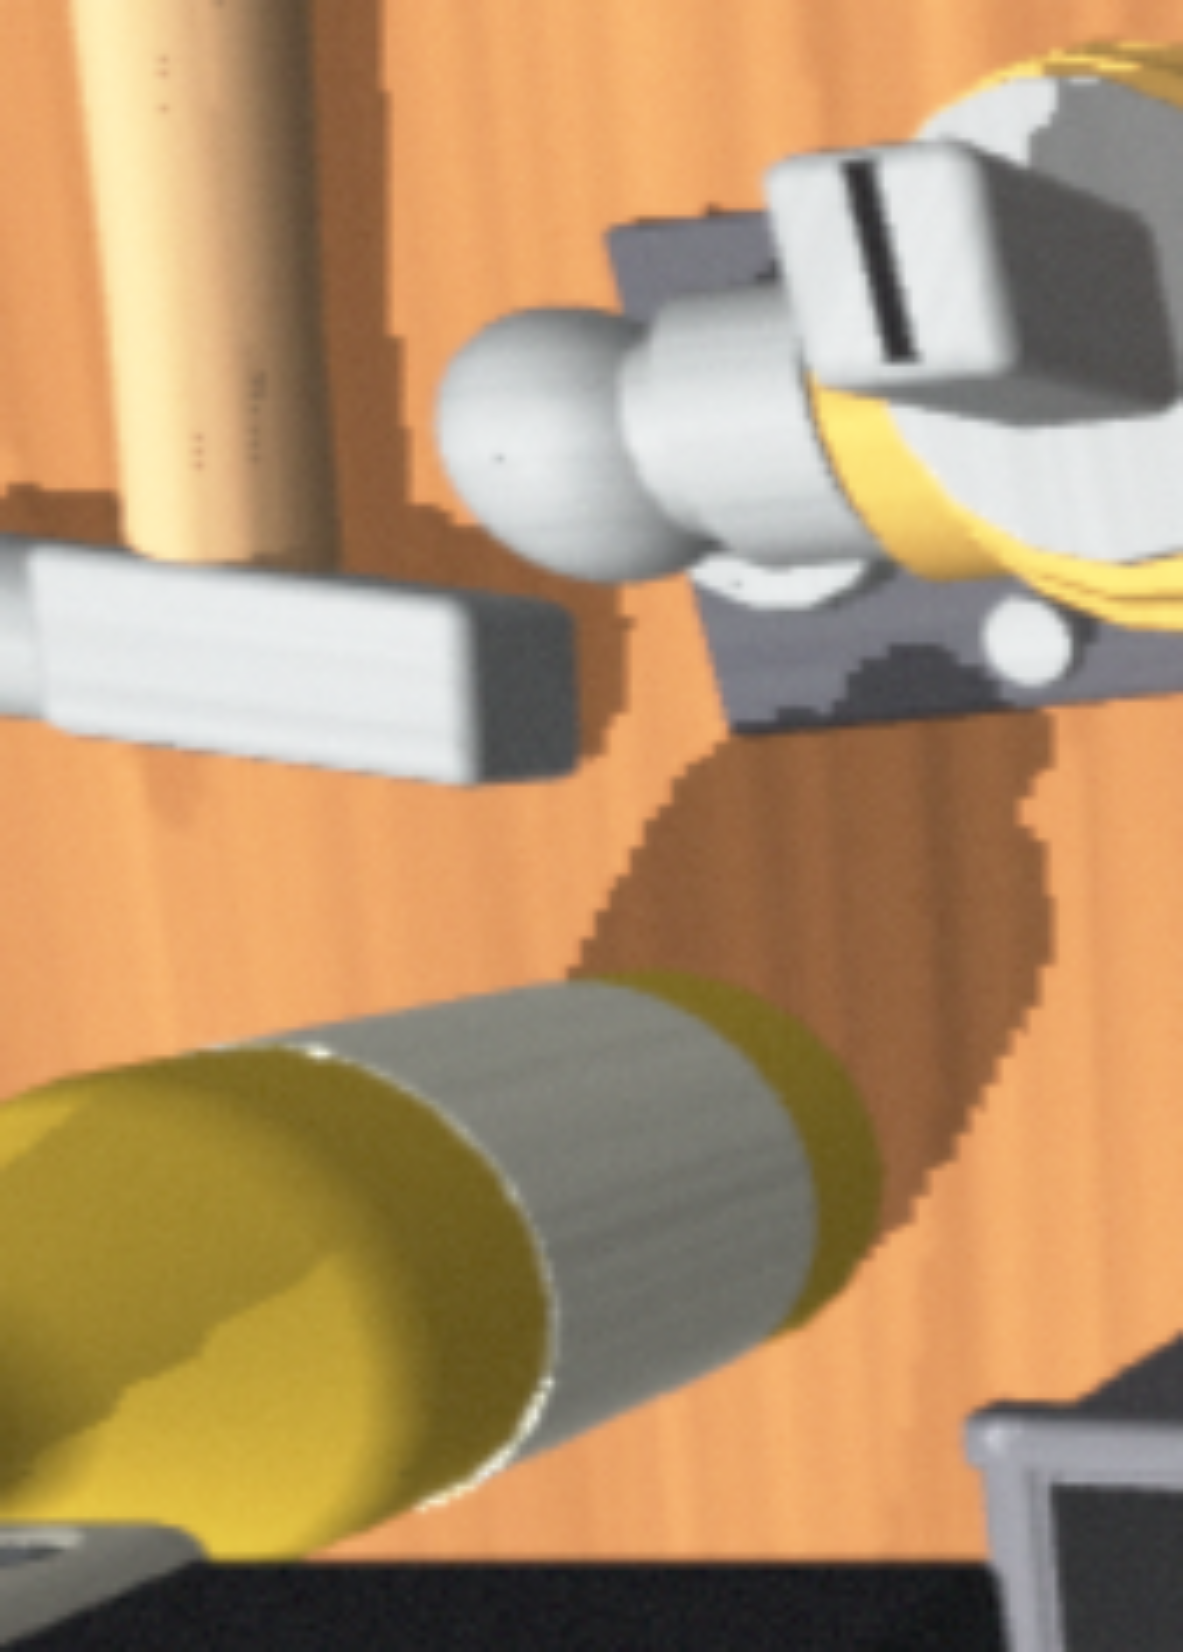

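```bash
python3 - <<'E'
from h import *
f=np.load('w7.npz'); T=f['T']; c=r.capture('wrist')
def an(p,q): d=q-p; return np.degrees(np.arctan2(d[1],d[0])).round(1)
P=lambda u,v,z: ray(c,u,v,z,T)[:2]
print("groove",an(P(855/7,50+165/7,.14),P(903/7,50+360/7,.14)))
# base plate long edges (z ~.006): top edge and bottom edge
print("plate",an(P(105,153.5,.006),P(305,134,.006)), an(P(225,67,.006),P(299,60,.006)))
# pipe bits: steel spheres centres by depth
c['z_map']=f['z'];W=pts(c,T);z=W[...,2]
m=(z>.045)&(z<.068)&(W[...,0]>.52)&(W[...,0]<.74)&(W[...,1]<.09)&(W[...,1]>-.01);Q=W[m][:,:2]
for side in (Q[:,0]<.59,Q[:,0]>.68):
    q=cv2.minAreaRect((Q[side]*1000).astype(np.float32)); print(np.round(q[0],1),np.round(q[1],1),round(q[2],1))
ct,_=shot('top','t8.png'); Wt=pts(ct); zt=Wt[...,2]
# ridge: in top view, per x slice mean y of pipe
for lab,WW in (("w",W),("t",Wt)):
    Z=WW[...,2]; k=(Z>.055)&(Z<.068)&(WW[...,1]<.09)&(WW[...,1]>-.02)&(((WW[...,0]>.545)&(WW[...,0]<.6))|((WW[...,0]>.67)&(WW[...,0]<.73)))
    q=WW[k]; a,b=np.polyfit(q[:,0],q[:,1],1); print(lab,len(q),np.degrees(np.arctan(a)).round(1),"y at .635:",(a*.635+b).round(4))
E
```

```text
groove 101.8
plate -169.7 -170.1
[564.4  23.3] [59.2 35.6] 12.6
[707.3  48.8] [50.2 32.6] 10.5
w 4272 10.6 y at .635: 0.037
t 423 10.1 y at .635: 0.0326
```

```bash
python3 - <<'E'
from h import *
f=np.load('w7.npz'); T=f['T']; c=r.capture('wrist');c['z_map']=f['z'];W=pts(c,T);z=W[...,2]
for lo in (.1385,.1395):
    m=(z>lo)&(z<.15)&(W[...,0]>.6)&(W[...,1]<.065); Q=W[m]; q=cv2.minAreaRect((Q[:,:2]*1000).astype(np.float32)); print(len(Q),np.round(q[0],1),np.round(q[1],1),round(q[2],1))
# groove: dark pixels within the stem top
m=(z>.136)&(z<.15)&(W[...,0]>.6)&(W[...,1]<.065)
g=cv2.cvtColor(f['img'],cv2.COLOR_BGR2GRAY).astype(float)
mm=cv2.morphologyEx(m.astype(np.uint8),cv2.MORPH_CLOSE,np.ones((5,5)))>0
mm=cv2.erode(mm.astype(np.uint8),np.ones((3,3)))>0
d=mm&(g<110); v,u=np.where(d); print(len(u))
P=np.array([ray(c,a,b,.14,T)[:2] for a,b in zip(u,v)]); w=110-g[d]; mu=np.average(P,axis=0,weights=w); C=np.cov((P-mu).T,aweights=w); e,V=np.linalg.eigh(C); print(mu,np.degrees(np.arctan2(V[1,1],V[0,1])),np.sqrt(e))
E
```

```text
1047 [634.9  35.4] [20.1 19.9] 12.0
936 [634.7  35.4] [19.5 19.7] 11.9
159
[0.63429721 0.03499094] 124.44136940646149 [0.00388808 0.00482342]
```

```bash
python3 - <<'E'
from h import *
c,_=shot('top','t9.png'); W=pts(c); z=W[...,2]
m=np.zeros(z.shape,bool); m[165:310,80:230]=1
k=m&(z>.066)&(z<.075); Q=W[k]; q=cv2.minAreaRect((Q[:,:2]*1000).astype(np.float32)); print("rim",len(Q),np.round(q[0],1),np.round(q[1],1),round(q[2],1))
k=m&(z>.0)&(z<.01)&(W[...,0]>.42)&(W[...,0]<.65)&(W[...,1]>.2); print("floor",np.median(W[k][:,2]))
# lookalikes/blocks by wrist unaffected; block list
b=np.zeros(z.shape,np.uint8); b[190:280,335:432]=1
n,l,st,ce=cv2.connectedComponentsWithStats((b.astype(bool)&(z>.012)&(z<.065)).astype(np.uint8))
for i in range(1,n):
    if st[i,4]>200: 
        Q=W[(l==i)&(z<.03)]; q=cv2.minAreaRect((Q[:,:2]*1000).astype(np.float32)); print(np.round(q[0],1),np.round(q[1],1),round(q[2],1))
E
```

```text
rim 1006 [507.6 318.1] [308.4 318.4] 2.3
floor 0.004255911022879255
[ 586.7 -218.2] [ 43.6 103.6] 7.8
[ 587.2 -334. ] [ 42.2 100.8] 9.0
[ 512.5 -227.7] [41.9 99.6] 9.8
[ 456.4 -344.4] [42.  99.9] 3.8
[ 449.1 -226.5] [ 40.7 100.3] 0.5
```

View pics/t9.png

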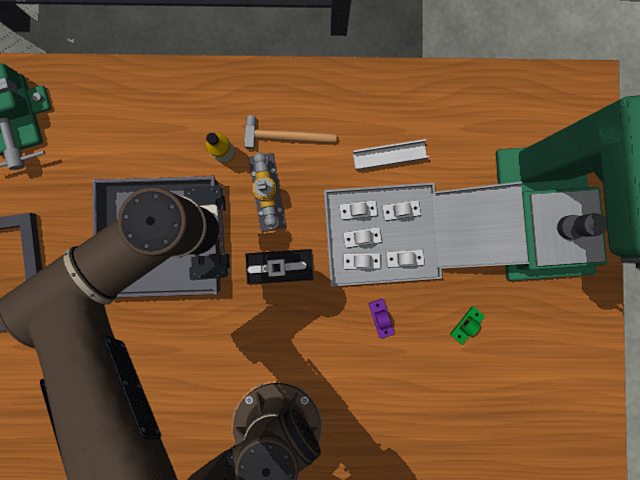

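```bash
python3 - <<'E'
from h import *
c=r.capture('top'); f=np.load('top1.npz'); c['z_map']=f['z']; W=pts(c); z=W[...,2]
m=np.zeros(z.shape,bool); m[165:310,80:230]=1
k=m&(z>.066)&(z<.075); Q=W[k]; q=cv2.minAreaRect((Q[:,:2]*1000).astype(np.float32)); print("rim",len(Q),np.round(q[0],1),np.round(q[1],1),round(q[2],1))
m=np.zeros(z.shape,bool); m[180:290,322:445]=1
k=m&(z>.022)&(z<.03); Q=W[k]; q=cv2.minAreaRect((Q[:,:2]*1000).astype(np.float32)); print("tray",len(Q),np.round(q[0],1),np.round(q[1],1),round(q[2],1))
E
```

```text
rim 1605 [507.7 318. ] [309.6 319.3] 2.2
tray 866 [ 521.8 -288.2] [260.1 311.9] 4.5
```

Call:
apply_moves(
  targets=[
    [[0.9, 0, 0], [0, 0, 0], 50],
    [[0.9, 0, 0], [0, 0, 0], 50],
    [[0.9, 0, 0], [0, 0, 0], 50],
    [[0.9, 0, 0], [0, 0, 0], 50],
    [[0.9, 0, 0], [0, 0, 0], 50],
  ],
)

```text
time_s: 19.15
tcp_pos: [0.5223, -0.0539, 0.2276]
eef_rot: [179.8, -0.1, -84.7]
contact_force: [1.7, 0.3, 0.4]
gripper_width: 0.0535
```

Call:
apply_moves(
  targets=[
    [[0.8, 0, 0], [0, 0, 0], 45],
    [[0.5, 0, 0], [0, 0, 0], 45],
    [[0, 0, 0], [0, 0, 0], 45],
    [[0, 0, 0], [0, 0, 0], 45],
  ],
)

```text
time_s: 19.55
tcp_pos: [0.5252, -0.1127, 0.2254]
eef_rot: [179.5, -0.1, -85.0]
contact_force: [-0.3, 0.2, 0.8]
gripper_width: 0.0453
```

```bash
cat > bl.py <<'E'
from h import *
plan(.5,-.1,.2,-86)
c,T=shot('wrist','wb.png'); W=pts(c,T); z=W[...,2]
m=(z>.014)&(z<.065)&(W[...,0]>.395)&(W[...,0]<.645)&(W[...,1]<-.15)&(W[...,1]>-.425)
m[265:]=0
n,l,st,ce=cv2.connectedComponentsWithStats(m.astype(np.uint8))
for i in range(1,n):
    if st[i,4]>300:
        for nm,lo,hi in (("foot",.014,.03),("top",.04,.065)):
            Q=W[(l==i)&(z>lo)&(z<hi)]
            if len(Q)<50: continue
            q=cv2.minAreaRect((Q[:,:2]*1000).astype(np.float32)); print(nm,st[i],np.round(q[0],1),np.round(q[1],1),round(q[2],1),np.median(Q[:,2]).round(4))
E
python3 bl.py
```

```text
t 19.55 pos [ 0.5252 -0.1127  0.2254] rot [ 1.7952e+02 -9.0000e-02 -8.5040e+01] w 0.0453 F [-0.3  0.2  0.8] j6 -3.9
  shift units [-0.373  0.595  0.639] turn units [ 0.06  -0.012  0.12 ] mm [-14.9  23.8  25.6]
foot [ 245    0   50   29 1271] [ 580.9 -292.5] [42.2 20.7] 8.1 0.0198
foot [ 389    0   50   29 1370] [ 453.4 -303. ] [42.8 21.8] 3.1 0.0199
foot [469   0  18  61 471] [ 396.7 -294. ] [ 4.1 51.1] 1.1 0.0227
foot [ 313   40   50  117 5080] [ 512.5 -225.8] [ 42.1 100. ] 9.3 0.0199
top [ 313   40   50  117 5080] [ 512.9 -225.7] [30.5 43.9] 9.2 0.0589
foot [ 193   43   15  129 1011] [ 643.1 -206.2] [  5.9 113. ] 4.4 0.0258
foot [ 232   46   53  115 5195] [ 587.  -214.7] [ 42.2 100.1] 7.1 0.0199
top [ 232   46   53  115 5195] [ 586.9 -214.5] [30.8 43.7] 7.8 0.0586
foot [ 378   48   60  115 5404] [ 448.5 -224.9] [ 42.5 100.1] 1.4 0.02
top [ 378   48   60  115 5404] [ 448.8 -224.8] [30.9 44. ] 0.9 0.0583
```

View pics/wb.png

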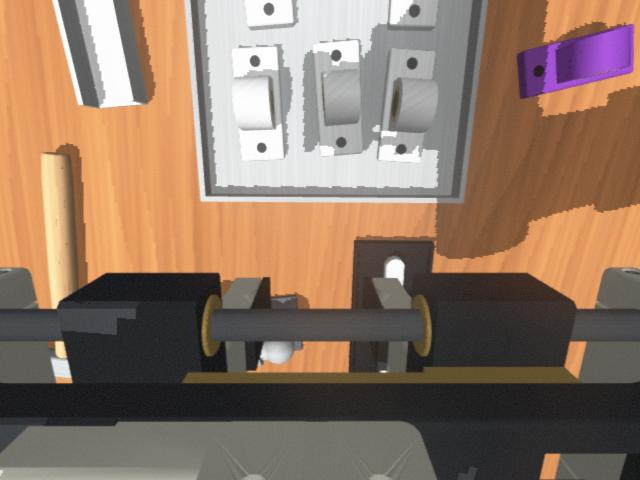

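```bash
python3 -c "
from h import *
plan(.4486,-.2249,.1,-89)"
```

```text
t 19.6 pos [ 0.5252 -0.1124  0.2254] rot [ 1.7951e+02 -9.0000e-02 -8.5000e+01] w 0.0448 F [-0.5 -0.5  0.9] j6 -3.9
  shift units [2.629 2.125 3.157] turn units [ 0.061 -0.014  0.5  ] mm [105.2  85.  126.3]
```

Call:
apply_moves(
  targets=[
    [[0.7, 0.6, 0.5], [0.06, 0, 0.5], 46],
    [[0.7, 0.55, 0.6], [0, 0, 0], 46],
    [[0.7, 0.55, 0.7], [0, 0, 0], 46],
    [[0.4, 0.3, 0.7], [0, 0, 0], 46],
    [[0, 0, 0.4], [0, 0, 0], 46],
  ],
)

```text
time_s: 20.1
tcp_pos: [0.4497, -0.214, 0.1086]
eef_rot: [-179.6, -0.1, -88.7]
contact_force: [0.7, -0.5, 0.5]
gripper_width: 0.046
```

```bash
python3 -c "
from h import *
plan(.4486,-.2249,.08,-89)"
```

```text
t 20.1 pos [ 0.4497 -0.214   0.1086] rot [-1.7956e+02 -1.2000e-01 -8.8690e+01] w 0.046 F [ 0.7 -0.5  0.5] j6 4.0
  shift units [0.27  0.04  0.716] turn units [-0.056 -0.014  0.039] mm [10.8  1.6 28.7]
```

Call:
apply_moves(
  targets=[
    [[0.27, 0.04, 0.3], [-0.06, 0, 0.04], 46],
    [[0, 0, 0.3], [0, 0, 0], 46],
    [[0, 0, 0], [0, 0, 0], 46],
  ],
)

```text
time_s: 20.4
tcp_pos: [0.4475, -0.2243, 0.0818]
eef_rot: [179.7, -0.1, -88.9]
contact_force: [-0.4, 0.7, 0.3]
gripper_width: 0.0459
```

```bash
python3 -c "
from h import *
plan(.4486,-.2249,.04,-89)"
```

```text
t 20.4 pos [ 0.4475 -0.2243  0.0818] rot [ 1.7972e+02 -9.0000e-02 -8.8900e+01] w 0.0459 F [-0.4  0.7  0.3] j6 5.0
  shift units [ 0.015 -0.034  1.046] turn units [ 0.036 -0.011  0.013] mm [ 0.6 -1.3 41.8]
```

Call:
apply_moves(
  targets=[
    [[0.02, -0.03, 0.4], [0.03, 0, 0], 46],
    [[0, 0, 0.4], [0, 0, 0], 46],
    [[0, 0, 0.15], [0, 0, 0], 46],
    [[0, 0, 0], [0, 0, 0], 46],
  ],
)

```text
time_s: 20.8
tcp_pos: [0.4524, -0.2244, 0.0453]
eef_rot: [-179.9, -0.2, -88.6]
contact_force: [-0.4, 0.8, 0.0]
gripper_width: 0.046
```

```bash
python3 -c "
from h import *
plan(.4486,-.2249,.04,-89)"
```

```text
t 20.8 pos [ 0.4524 -0.2244  0.0453] rot [-1.7985e+02 -1.6000e-01 -8.8650e+01] w 0.046 F [-0.4  0.8  0. ] j6 5.1
  shift units [0.01  0.096 0.133] turn units [-0.018 -0.02   0.044] mm [0.4 3.8 5.3]
```

Call:
apply_moves(
  targets=[
    [[0, 0.1, 0.13], [-0.02, 0, 0.04], 46],
    [[0, 0, 0], [0, 0, 0], 20],
    [[0, 0, 0], [0, 0, 0], 20],
    [[0, 0, 0], [0, 0, 0], 20],
    [[0, 0, 0], [0, 0, 0], 20],
  ],
  squeeze=50,
)

```text
time_s: 21.3
tcp_pos: [0.4494, -0.2243, 0.042]
eef_rot: [-179.9, -0.2, -88.9]
contact_force: [0.4, -0.3, -3.8]
gripper_width: 0.0295
```

Call:
apply_moves(
  targets=[
    [[0, 0, -0.2], [0, 0, 0], 20],
    [[0, 0, -0.7], [0, 0, 0], 20],
    [[0, 0, -0.8], [0, 0, 0], 20],
    [[0, 0, -0.8], [0, 0, 0], 20],
    [[0, 0, -0.5], [0, 0, 0], 20],
  ],
)

```text
time_s: 21.8
tcp_pos: [0.4456, -0.2235, 0.1643]
eef_rot: [179.6, -0.1, -89.0]
contact_force: [1.2, 0.1, -3.8]
gripper_width: 0.03
```

```bash
python3 -c "
from h import *
plan(.505,-.05,.16,-89); shot('wrist','w10.png')"
```

```text
t 21.8 pos [ 0.4456 -0.2235  0.1643] rot [ 1.7958e+02 -8.0000e-02 -8.9010e+01] w 0.03 F [ 1.2  0.1 -3.8] j6 4.8
  shift units [-4.311 -1.561  0.09 ] turn units [ 0.052 -0.01  -0.001] mm [-172.4  -62.4    3.6]
```

View pics/w10.png

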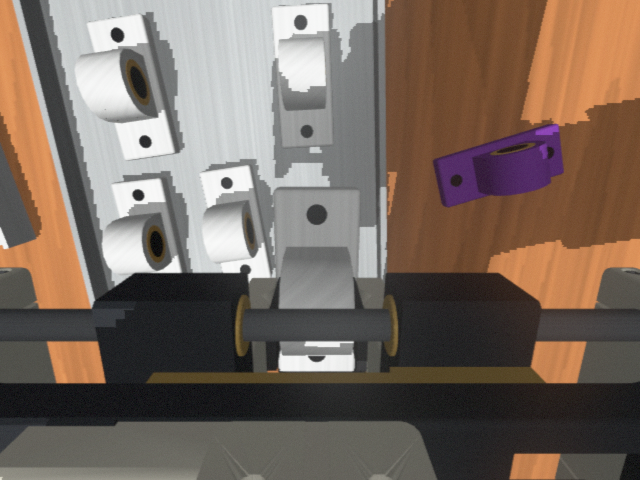

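Call:
apply_moves(
  targets=[
    [[-0.6, -0.1, 0], [0.05, 0, 0], 20],
    [[-0.9, -0.1, 0], [0, 0, 0], 20],
    [[-0.9, -0.1, 0], [0, 0, 0], 20],
    [[-0.9, -0.1, 0], [0, 0, 0], 20],
    [[-0.9, -0.1, 0], [0, 0, 0], 20],
  ],
)

```text
time_s: 22.35
tcp_pos: [0.4639, -0.0538, 0.1699]
eef_rot: [-179.5, -0.1, -89.4]
contact_force: [0.8, -0.4, -2.8]
gripper_width: 0.0297
```

Call:
apply_moves(
  targets=[
    [[-0.9, -0.1, 0], [0, 0, 0], 20],
    [[-0.9, -0.1, 0], [0, 0, 0], 20],
    [[-0.9, -0.1, 0], [0, 0, 0], 20],
    [[-0.9, -0.1, 0], [0, 0, 0], 20],
    [[-0.9, -0.1, 0], [0, 0, 0], 20],
  ],
)

```text
time_s: 22.85
tcp_pos: [0.4798, 0.1335, 0.1707]
eef_rot: [-179.5, -0.0, -89.5]
contact_force: [1.2, 0.2, -2.9]
gripper_width: 0.0292
```

```bash
python3 -c "
from h import *
plan(.508,.25,.13,-89)"
```

```text
t 22.85 pos [0.4798 0.1335 0.1707] rot [-1.7951e+02 -5.0000e-02 -8.9480e+01] w 0.0292 F [ 1.2  0.2 -2.9] j6 -38.2
  shift units [-2.907 -0.723  1.022] turn units [-0.061 -0.006 -0.06 ] mm [-116.3  -28.9   40.9]
```

Call:
apply_moves(
  targets=[
    [[-0.85, -0.2, 0], [-0.06, 0, -0.06], 20],
    [[-0.85, -0.2, 0.1], [0, 0, 0], 20],
    [[-0.85, -0.2, 0.3], [0, 0, 0], 20],
    [[-0.2, -0.1, 0.5], [0, 0, 0], 20],
    [[0, 0, 0], [0, 0, 0], 20],
  ],
)

```text
time_s: 23.35
tcp_pos: [0.5055, 0.253, 0.1343]
eef_rot: [-180.0, 0.0, -88.7]
contact_force: [-1.5, -0.7, -3.4]
gripper_width: 0.0298
```

```bash
python3 -c "
from h import *
plan(.508,.25,.06,-89)"
```

```text
t 23.35 pos [0.5055 0.253  0.1343] rot [-1.7997e+02  4.0000e-02 -8.8720e+01] w 0.0298 F [-1.5 -0.7 -3.4] j6 -45.1
  shift units [ 0.078 -0.06   1.857] turn units [-0.003  0.005  0.035] mm [ 3.1 -2.4 74.3]
```

Call:
apply_moves(
  targets=[
    [[0.05, -0.05, 0.5], [0, 0, 0], 20],
    [[0, 0, 0.6], [0, 0, 0], 20],
    [[0, 0, 0.6], [0, 0, 0], 20],
    [[0, 0, 0.2], [0, 0, 0], 20],
    [[0, 0, 0], [0, 0, 0], 20],
  ],
)

```text
time_s: 23.85
tcp_pos: [0.508, 0.2497, 0.0596]
eef_rot: [-179.9, 0.1, -88.7]
contact_force: [0.4, 0.4, -2.3]
gripper_width: 0.0299
```

```bash
python3 -c "
from h import *
plan(.508,.25,.04,-89)"
```

```text
t 23.85 pos [0.508  0.2497 0.0596] rot [-1.7989e+02  6.0000e-02 -8.8710e+01] w 0.0299 F [ 0.4  0.4 -2.3] j6 -44.8
  shift units [-0.006  0.001  0.489] turn units [-0.014  0.007  0.036] mm [-0.3  0.  19.6]
```

Call:
apply_moves(
  targets=[
    [[0, 0, 0.3], [0, 0, 0], 20],
    [[0, 0, 0.1], [0, 0, 0], 20],
    [[0, 0, 0.05], [0, 0, 0], 20],
    [[0, 0, 0], [0, 0, 0], 20],
  ],
)

```text
time_s: 24.25
tcp_pos: [0.5096, 0.2504, 0.0437]
eef_rot: [-179.7, 0.2, -88.7]
contact_force: [-0.1, 0.1, -3.5]
gripper_width: 0.0299
```

```bash
python3 -c "
from h import *
plan(.508,.25,.04,-89)"
```

```text
t 24.25 pos [0.5096 0.2504 0.0437] rot [-179.68    0.22  -88.71] w 0.0299 F [-0.1  0.1 -3.5] j6 -44.7
  shift units [0.01  0.041 0.092] turn units [-0.04   0.027  0.036] mm [0.4 1.7 3.7]
```

Call:
apply_moves(
  targets=[
    [[0, 0, 0.05], [-0.04, 0.02, 0], 20],
    [[0, 0, 0.04], [0, 0, 0], 20],
  ],
)

```text
time_s: 24.45
tcp_pos: [0.51, 0.2509, 0.0418]
eef_rot: [-180.0, 0.1, -88.7]
contact_force: [-8.5, -0.4, 18.3]
gripper_width: 0.0293
```

Call:
apply_moves(
  targets=[
    [[0, 0, -0.01], [0, 0, 0], 45],
    [[0, 0, 0], [0, 0, 0], 45],
    [[0, 0, 0], [0, 0, 0], 45],
    [[0, 0, -0.2], [0, 0, 0], 45],
    [[0, 0, -0.6], [0, 0, 0], 45],
  ],
)

```text
time_s: 24.95
tcp_pos: [0.51, 0.2508, 0.0744]
eef_rot: [180.0, 0.0, -88.6]
contact_force: [0.0, 0.6, 0.8]
gripper_width: 0.045
```

Call:
apply_moves(
  targets=[
    [[0, 0, -0.9], [0, 0, 0], 45],
    [[0.3, 0, -0.9], [0, 0, 0], 45],
    [[0.9, 0, -0.6], [0, 0, 0], 45],
    [[0.9, 0, 0], [0, 0, 0], 45],
    [[0.9, 0, 0], [0, 0, 0], 45],
  ],
)

```text
time_s: 25.45
tcp_pos: [0.5156, 0.1321, 0.1807]
eef_rot: [-179.6, 0.2, -88.2]
contact_force: [0.3, 0.0, 0.4]
gripper_width: 0.0448
```

Call:
apply_moves(
  targets=[
    [[0.9, 0, 0], [0, 0, 0], 45],
    [[0.9, 0, 0], [0, 0, 0], 45],
    [[0.9, 0, 0], [0, 0, 0], 45],
    [[0.9, 0, 0], [0, 0, 0], 45],
    [[0.9, 0, 0], [0, 0, 0], 45],
  ],
)

```text
time_s: 25.95
tcp_pos: [0.5215, -0.0545, 0.1855]
eef_rot: [-179.1, 0.3, -88.1]
contact_force: [0.8, -0.2, 0.0]
gripper_width: 0.0448
```

```bash
python3 bl.py; python3 -c "
from h import *
plan(.5127,-.2257,.1,-80.8); shot('top','t11.png')"
```

```text
t 25.95 pos [ 0.5215 -0.0545  0.1855] rot [-179.13    0.31  -88.1 ] w 0.0448 F [ 0.8 -0.2  0. ] j6 -13.5
  shift units [ 1.116  0.57  -0.378] turn units [-0.109  0.036 -0.263] mm [ 44.7  22.8 -15.1]
foot [ 164    0   25  109 1249] [ 641.8 -190.2] [ 6.2 80.6] 4.6 0.0259
foot [ 207    0   72   95 5108] [ 584.9 -197.1] [42.2 65. ] 7.1 0.0199
top [ 207    0   72   95 5108] [ 585.9 -206.7] [30.6 29.1] 7.1 0.0577
foot [ 311    0   60   84 4283] [ 509.3 -205.8] [42.1 60.1] 9.3 0.02
top [ 311    0   60   84 4283] [ 510.9 -213.5] [31.  20.3] 7.1 0.0554
t 26.0 pos [ 0.5211 -0.0581  0.1854] rot [-179.19    0.25  -88.18] w 0.0452 F [ 0.9 -4.8  0.6] j6 -13.2
  shift units [4.19  0.372 2.111] turn units [-0.104  0.025 -0.922] mm [167.6  14.9  84.4]
```

View pics/t11.png

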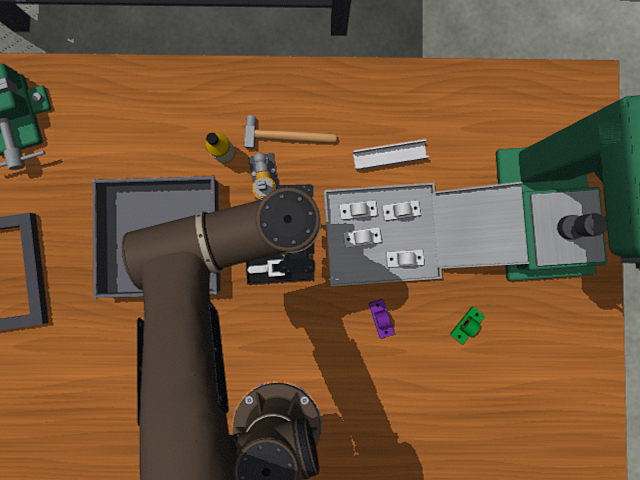

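Call:
apply_moves(
  targets=[
    [[0.8, 0.05, 0.2], [-0.1, 0.02, -0.5], 46],
    [[0.8, 0.1, 0.4], [0, 0, -0.4], 46],
    [[0.8, 0.1, 0.4], [0, 0, 0], 46],
    [[0.8, 0.1, 0.4], [0, 0, 0], 46],
    [[0.8, 0, 0.5], [0, 0, 0], 46],
  ],
)

```text
time_s: 26.55
tcp_pos: [0.5309, -0.219, 0.1135]
eef_rot: [-179.3, -0.0, -80.6]
contact_force: [0.7, 1.0, 0.8]
gripper_width: 0.046
```

```bash
python3 -c "
from h import *
plan(.5127,-.2257,.08,-80.8)"
```

```text
t 26.55 pos [ 0.5309 -0.219   0.1135] rot [-179.31   -0.    -80.55] w 0.046 F [0.7 1.  0.8] j6 12.6
  shift units [0.09  0.487 0.832] turn units [-0.087 -0.     0.031] mm [ 3.6 19.5 33.3]
```

Call:
apply_moves(
  targets=[
    [[0.09, 0.5, 0.1], [-0.09, 0, 0], 46],
    [[0, 0, 0.3], [0, 0, 0], 46],
    [[0, 0, 0.3], [0, 0, 0], 46],
    [[0, 0, 0], [0, 0, 0], 46],
  ],
)

```text
time_s: 26.95
tcp_pos: [0.5102, -0.2281, 0.0821]
eef_rot: [179.8, 0.0, -80.8]
contact_force: [-0.1, 0.4, 0.3]
gripper_width: 0.0461
```

```bash
python3 -c "
from h import *
plan(.5127,-.2257,.04,-80.8)"
```

```text
t 26.95 pos [ 0.5102 -0.2281  0.0821] rot [ 1.7976e+02  4.0000e-02 -8.0770e+01] w 0.0461 F [-0.1  0.4  0.3] j6 13.2
  shift units [-0.048 -0.074  1.053] turn units [0.03  0.004 0.003] mm [-1.9 -3.  42.1]
```

Call:
apply_moves(
  targets=[
    [[-0.05, -0.07, 0.3], [0.03, 0, 0], 46],
    [[0, 0, 0.4], [0, 0, 0], 46],
    [[0, 0, 0.25], [0, 0, 0], 46],
    [[0, 0, 0], [0, 0, 0], 46],
  ],
)

```text
time_s: 27.35
tcp_pos: [0.5158, -0.2229, 0.0454]
eef_rot: [-179.7, -0.1, -80.5]
contact_force: [-0.1, 0.2, 0.3]
gripper_width: 0.0461
```

```bash
python3 -c "
from h import *
plan(.5127,-.2257,.04,-80.8)"
```

```text
t 27.35 pos [ 0.5158 -0.2229  0.0454] rot [-1.7974e+02 -6.0000e-02 -8.0490e+01] w 0.0461 F [-0.1  0.2  0.3] j6 12.9
  shift units [0.057 0.088 0.135] turn units [-0.032 -0.007  0.038] mm [2.3 3.5 5.4]
```

Call:
apply_moves(
  targets=[
    [[0.06, 0.09, 0.13], [-0.03, 0, 0.04], 46],
    [[0, 0, 0], [0, 0, 0], 20],
    [[0, 0, 0], [0, 0, 0], 20],
    [[0, 0, 0], [0, 0, 0], 20],
    [[0, 0, 0], [0, 0, 0], 20],
  ],
)

```text
time_s: 27.85
tcp_pos: [0.5136, -0.2257, 0.0418]
eef_rot: [-179.9, -0.1, -80.8]
contact_force: [-0.1, 0.4, -2.0]
gripper_width: 0.0295
```

Call:
apply_moves(
  targets=[
    [[0, 0, -0.2], [0, 0, 0], 20],
    [[0, 0, -0.7], [0, 0, 0], 20],
    [[0, 0, -0.8], [0, 0, 0], 20],
    [[0, 0, -0.8], [0, 0, 0], 20],
    [[-0.4, 0, -0.5], [0, 0, 0], 20],
  ],
)

```text
time_s: 28.35
tcp_pos: [0.5079, -0.2103, 0.1641]
eef_rot: [179.6, 0.0, -80.9]
contact_force: [-0.6, 0.9, -1.7]
gripper_width: 0.0298
```

```bash
python3 -c "
from h import *
plan(.508,.386,.16,-89)"
```

```text
t 28.35 pos [ 0.5079 -0.2103  0.1641] rot [ 1.7965e+02  4.0000e-02 -8.0910e+01] w 0.0298 F [-0.6  0.9 -1.7] j6 11.1
  shift units [-14.719  -2.356   0.097] turn units [0.044 0.002 1.011] mm [-588.8  -94.3    3.9]
```

Call:
apply_moves(
  targets=[
    [[-0.6, 0, 0], [0.04, 0, 0.5], 20],
    [[-0.95, 0, 0], [0, 0, 0.5], 20],
    [[-0.95, 0, 0], [0, 0, 0], 20],
    [[-0.95, 0, 0], [0, 0, 0], 20],
    [[-0.95, 0, 0], [0, 0, 0], 20],
  ],
)

```text
time_s: 28.85
tcp_pos: [0.5003, -0.0322, 0.1719]
eef_rot: [-179.4, 0.0, -89.6]
contact_force: [1.7, -0.2, -3.3]
gripper_width: 0.0295
```

Call:
apply_moves(
  targets=[
    [[-0.95, 0, 0], [0, 0, 0], 20],
    [[-0.95, 0, 0], [0, 0, 0], 20],
    [[-0.95, 0, 0], [0, 0, 0], 20],
    [[-0.95, 0, 0], [0, 0, 0], 20],
    [[-0.95, 0, 0], [0, 0, 0], 20],
  ],
)

```text
time_s: 29.35
tcp_pos: [0.497, 0.1653, 0.1763]
eef_rot: [-179.2, 0.2, -89.6]
contact_force: [1.4, 0.1, -2.5]
gripper_width: 0.0298
```

```bash
python3 -c "
from h import *
plan(.508,.386,.15,-89)"
```

```text
t 29.35 pos [0.497  0.1653 0.1763] rot [-179.19    0.18  -89.64] w 0.0298 F [ 1.4  0.1 -2.5] j6 -40.1
  shift units [-5.512 -0.3    0.679] turn units [-0.101  0.022 -0.081] mm [-220.5  -12.    27.2]
```

Call:
apply_moves(
  targets=[
    [[-0.95, -0.05, 0], [-0.1, 0, -0.08], 20],
    [[-0.95, -0.05, 0], [0, 0, 0], 20],
    [[-0.95, -0.05, 0.1], [0, 0, 0], 20],
    [[-0.95, -0.05, 0.3], [0, 0, 0], 20],
    [[-0.95, -0.05, 0.3], [0, 0, 0], 20],
  ],
)

```text
time_s: 29.85
tcp_pos: [0.5029, 0.3643, 0.1542]
eef_rot: [-179.8, 0.5, -88.9]
contact_force: [0.1, -0.7, -1.7]
gripper_width: 0.0297
```

```bash
python3 -c "
from h import *
plan(.508,.386,.06,-89)"
```

```text
t 29.85 pos [0.5029 0.3643 0.1542] rot [-179.77    0.45  -88.91] w 0.0297 F [ 0.1 -0.7 -1.7] j6 -52.7
  shift units [-0.521 -0.128  2.36 ] turn units [-0.029  0.057  0.011] mm [-20.9  -5.1  94.4]
```

Call:
apply_moves(
  targets=[
    [[-0.5, -0.12, 0.4], [-0.03, 0.05, 0], 20],
    [[0, 0, 0.7], [0, 0, 0], 20],
    [[0, 0, 0.7], [0, 0, 0], 20],
    [[0, 0, 0.4], [0, 0, 0], 20],
    [[0, 0, 0], [0, 0, 0], 20],
  ],
)

```text
time_s: 30.35
tcp_pos: [0.5065, 0.3917, 0.064]
eef_rot: [-180.0, 0.1, -88.6]
contact_force: [0.5, 0.2, -2.2]
gripper_width: 0.0295
```

```bash
python3 -c "
from h import *
plan(.508,.386,.042,-89)"
```

```text
t 30.35 pos [0.5065 0.3917 0.064 ] rot [-1.7999e+02  8.0000e-02 -8.8600e+01] w 0.0295 F [ 0.5  0.2 -2.2] j6 -53.7
  shift units [ 0.143 -0.033  0.549] turn units [-0.001  0.01   0.05 ] mm [ 5.7 -1.3 22. ]
```

Call:
apply_moves(
  targets=[
    [[0.13, -0.03, 0.3], [0, 0, 0.05], 20],
    [[0, 0, 0.15], [0, 0, 0], 20],
    [[0, 0, 0.08], [0, 0, 0], 20],
    [[0, 0, 0.03], [0, 0, 0], 20],
  ],
)

```text
time_s: 30.75
tcp_pos: [0.5092, 0.3867, 0.0432]
eef_rot: [-179.9, 0.2, -89.1]
contact_force: [-0.4, -0.4, -2.7]
gripper_width: 0.0297
```

Call:
apply_moves(
  targets=[
    [[0, 0, 0.04], [0, 0, 0], 20],
  ],
)

```text
time_s: 30.85
tcp_pos: [0.5096, 0.387, 0.0422]
eef_rot: [-179.8, 0.3, -89.1]
contact_force: [0.6, -0.7, -1.9]
gripper_width: 0.03
```

Call:
apply_moves(
  targets=[
    [[0, 0, 0.05], [0, 0.02, 0], 20],
  ],
)

```text
time_s: 30.95
tcp_pos: [0.5097, 0.3871, 0.0416]
eef_rot: [-179.8, 0.1, -89.0]
contact_force: [-7.4, -1.9, 18.1]
gripper_width: 0.0296
```

Contact; release and head back for A.

Call:
apply_moves(
  targets=[
    [[0, 0, -0.01], [0, 0, 0], 45],
    [[0, 0, 0], [0, 0, 0], 45],
    [[0, 0, 0], [0, 0, 0], 45],
    [[0, 0, -0.2], [0, 0, 0], 45],
    [[0, 0, -0.6], [0, 0, 0], 45],
  ],
)

```text
time_s: 31.45
tcp_pos: [0.5093, 0.3869, 0.0743]
eef_rot: [-179.8, 0.1, -89.0]
contact_force: [-0.9, 0.7, 0.4]
gripper_width: 0.0448
```

Call:
apply_moves(
  targets=[
    [[0, 0, -0.9], [0, 0, 0], 45],
    [[0.3, 0, -0.9], [0, 0, 0], 45],
    [[0.95, 0, -0.7], [0, 0, 0], 45],
    [[0.95, 0, 0], [0, 0, 0], 45],
    [[0.95, 0, 0], [0, 0, 0], 45],
  ],
)

```text
time_s: 31.95
tcp_pos: [0.5133, 0.2627, 0.184]
eef_rot: [-179.4, 0.3, -88.7]
contact_force: [0.1, 0.0, 0.0]
gripper_width: 0.0452
```

Call:
apply_moves(
  targets=[
    [[0.95, 0, 0], [0, 0, 0], 45],
    [[0.95, 0, 0], [0, 0, 0], 45],
    [[0.95, 0, 0], [0, 0, 0], 45],
    [[0.95, 0, 0], [0, 0, 0], 45],
    [[0.95, 0, 0], [0, 0, 0], 45],
  ],
)

```text
time_s: 32.45
tcp_pos: [0.518, 0.0659, 0.1882]
eef_rot: [-179.0, 0.5, -88.5]
contact_force: [0.9, -0.5, -0.6]
gripper_width: 0.0449
```

Call:
apply_moves(
  targets=[
    [[0.95, 0, 0], [0, 0, -0.3], 45],
    [[0.95, 0, 0], [0, 0, -0.3], 45],
    [[0.95, 0, 0], [0, 0, -0.2], 45],
    [[0.5, 0, 0], [0, 0, 0], 45],
  ],
)

```text
time_s: 32.85
tcp_pos: [0.5281, -0.0746, 0.1908]
eef_rot: [-178.6, 0.4, -81.9]
contact_force: [0.4, 0.2, 0.8]
gripper_width: 0.0451
```

```bash
python3 bl.py; python3 -c "
from h import *
plan(.587,-.2146,.1,-82.5); c,_=shot('top','t12.png',(80,160,240,310),4)
W=pts(c);z=W[...,2]
print(0)"
```

```text
t 32.85 pos [ 0.5281 -0.0746  0.1908] rot [-178.64    0.43  -81.87] w 0.0451 F [0.4 0.2 0.8] j6 -4.5
  shift units [ 0.528  0.78  -0.253] turn units [-0.168  0.059  0.516] mm [ 21.1  31.2 -10.1]
foot [ 199    0   13  121 1227] [ 642.1 -195.4] [ 6.1 91.3] 4.0 0.0259
foot [ 245    0   56  113 5920] [ 586.  -206.1] [42.2 83. ] 7.1 0.0199
top [ 245    0   56  113 5920] [ 586.8 -214.3] [30.7 43.4] 7.5 0.0587
t 32.9 pos [ 0.5284 -0.076   0.1908] rot [-178.65    0.4   -81.94] w 0.0449 F [ 0.5 -1.9  0.7] j6 -4.4
  shift units [ 3.652 -0.912  2.267] turn units [-0.168  0.05   0.07 ] mm [146.1 -36.5  90.7]
0
```

View pics/t12.png

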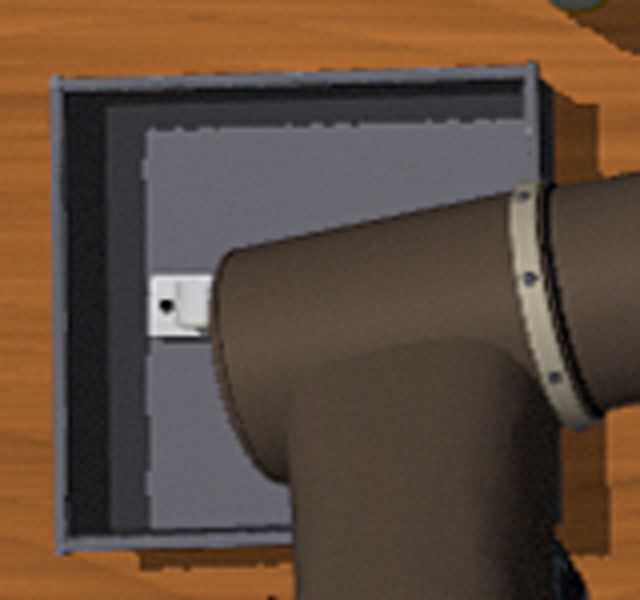

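Call:
apply_moves(
  targets=[
    [[0.7, -0.2, 0.2], [-0.17, 0.05, 0.07], 46],
    [[0.8, -0.2, 0.4], [0, 0, 0], 46],
    [[0.8, -0.2, 0.5], [0, 0, 0], 46],
    [[0.8, -0.2, 0.5], [0, 0, 0], 46],
    [[0.4, -0.1, 0.5], [0, 0, 0], 46],
  ],
)

```text
time_s: 33.45
tcp_pos: [0.5882, -0.2103, 0.1115]
eef_rot: [-179.3, -0.1, -82.4]
contact_force: [-0.6, 0.9, -0.4]
gripper_width: 0.0459
```

```bash
python3 -c "
from h import *
plan(.587,-.2146,.08,-82.5)"
```

```text
t 33.45 pos [ 0.5882 -0.2103  0.1115] rot [-1.7934e+02 -6.0000e-02 -8.2370e+01] w 0.0459 F [-0.6  0.9 -0.4] j6 9.5
  shift units [0.101 0.054 0.787] turn units [-0.082 -0.008  0.016] mm [ 4.   2.2 31.5]
```

Call:
apply_moves(
  targets=[
    [[0.08, 0.05, 0.3], [-0.08, 0, 0], 46],
    [[0, 0, 0.4], [0, 0, 0], 46],
    [[0, 0, 0], [0, 0, 0], 46],
    [[0, 0, 0], [0, 0, 0], 46],
  ],
)

```text
time_s: 33.85
tcp_pos: [0.5858, -0.2138, 0.0807]
eef_rot: [179.7, -0.0, -82.5]
contact_force: [0.5, -0.4, 0.4]
gripper_width: 0.0462
```

```bash
python3 -c "
from h import *
plan(.587,-.2146,.04,-82.5)"
```

```text
t 33.85 pos [ 0.5858 -0.2138  0.0807] rot [ 1.797e+02 -3.000e-02 -8.248e+01] w 0.0462 F [ 0.5 -0.4  0.4] j6 9.5
  shift units [ 0.024 -0.031  1.019] turn units [ 0.037 -0.003  0.003] mm [ 1.  -1.3 40.7]
```

Call:
apply_moves(
  targets=[
    [[0.02, 0, 0.4], [0.03, 0, 0], 46],
    [[0, 0, 0.4], [0, 0, 0], 46],
    [[0, 0, 0.15], [0, 0, 0], 46],
    [[0, 0, 0], [0, 0, 0], 46],
  ],
)

```text
time_s: 34.25
tcp_pos: [0.589, -0.2121, 0.0479]
eef_rot: [-179.6, -0.1, -82.2]
contact_force: [-0.5, 0.4, -0.1]
gripper_width: 0.046
```

```bash
python3 -c "
from h import *
plan(.587,-.2146,.04,-82.5)"
```

```text
t 34.25 pos [ 0.589  -0.2121  0.0479] rot [-1.7963e+02 -1.5000e-01 -8.2250e+01] w 0.046 F [-0.5  0.4 -0.1] j6 9.6
  shift units [0.055 0.06  0.197] turn units [-0.046 -0.018  0.032] mm [2.2 2.4 7.9]
```

Call:
apply_moves(
  targets=[
    [[0.05, 0.06, 0.19], [-0.04, -0.02, 0.03], 46],
    [[0, 0, 0], [0, 0, 0], 20],
    [[0, 0, 0], [0, 0, 0], 20],
    [[0, 0, 0], [0, 0, 0], 20],
    [[0, 0, 0], [0, 0, 0], 20],
  ],
)

```text
time_s: 34.75
tcp_pos: [0.588, -0.2142, 0.0427]
eef_rot: [-179.8, -0.0, -82.5]
contact_force: [0.4, 0.1, -2.2]
gripper_width: 0.0294
```

Call:
apply_moves(
  targets=[
    [[0, 0, -0.2], [0, 0, 0], 20],
    [[0, 0, -0.7], [0, 0, 0], 20],
    [[0, 0, -0.8], [0, 0, 0], 20],
    [[0, 0.3, -0.8], [0, 0, 0], 20],
    [[0, 0.6, -0.5], [0, 0, 0], 20],
  ],
)

```text
time_s: 35.25
tcp_pos: [0.5505, -0.2186, 0.1636]
eef_rot: [179.7, 0.1, -82.5]
contact_force: [0.3, -0.7, -2.9]
gripper_width: 0.0301
```

```bash
python3 -c "
from h import *
plan(.51,.1,.16,-89)"
```

```text
t 35.25 pos [ 0.5505 -0.2186  0.1636] rot [ 1.797e+02  9.000e-02 -8.246e+01] w 0.0301 F [ 0.3 -0.7 -2.9] j6 10.4
  shift units [-8.028 -0.044  0.103] turn units [0.038 0.009 0.818] mm [-321.1   -1.7    4.1]
```

Call:
apply_moves(
  targets=[
    [[-0.6, 0.1, 0], [0.04, 0, 0.4], 20],
    [[-0.95, 0.15, 0], [0, 0, 0.4], 20],
    [[-0.95, 0.2, 0], [0, 0, 0], 20],
    [[-0.95, 0.2, 0], [0, 0, 0], 20],
    [[-0.95, 0.1, 0], [0, 0, 0], 20],
  ],
)

```text
time_s: 35.75
tcp_pos: [0.5109, -0.0438, 0.171]
eef_rot: [-179.5, 0.1, -89.6]
contact_force: [1.4, 0.0, -2.9]
gripper_width: 0.0298
```

Call:
apply_moves(
  targets=[
    [[-0.95, 0, 0], [0, 0, 0], 20],
    [[-0.95, 0, 0], [0, 0, 0], 20],
    [[-0.95, 0, 0], [0, 0, 0], 20],
    [[-0.95, -0.1, 0], [0, 0, 0], 20],
    [[-0.95, -0.4, 0], [0, 0, 0], 20],
  ],
)

```text
time_s: 36.25
tcp_pos: [0.5259, 0.1534, 0.176]
eef_rot: [-179.3, 0.2, -89.6]
contact_force: [1.6, -0.8, -1.5]
gripper_width: 0.0299
```

```bash
python3 -c "
from h import *
plan(.598,.386,.15,-89)"
```

```text
t 36.25 pos [0.5259 0.1534 0.176 ] rot [-179.27    0.23  -89.62] w 0.0299 F [ 1.6 -0.8 -1.5] j6 -36.7
  shift units [-5.799 -1.833  0.697] turn units [-0.091  0.028 -0.077] mm [-232.   -73.3   27.9]
```

Call:
apply_moves(
  targets=[
    [[-0.95, -0.3, 0], [-0.09, 0, -0.08], 20],
    [[-0.95, -0.35, 0], [0, 0, 0], 20],
    [[-0.95, -0.35, 0.1], [0, 0, 0], 20],
    [[-0.95, -0.35, 0.2], [0, 0, 0], 20],
    [[-0.95, -0.3, 0.2], [0, 0, 0], 20],
  ],
)

```text
time_s: 36.75
tcp_pos: [0.5901, 0.3534, 0.1617]
eef_rot: [-179.8, 0.4, -88.9]
contact_force: [1.2, -0.8, -1.9]
gripper_width: 0.0296
```

```bash
python3 -c "
from h import *
plan(.598,.386,.06,-89)"
```

```text
t 36.75 pos [0.5901 0.3534 0.1617] rot [-179.79    0.41  -88.87] w 0.0296 F [ 1.2 -0.8 -1.9] j6 -45.8
  shift units [-0.792 -0.205  2.549] turn units [-0.026  0.052  0.017] mm [-31.7  -8.2 101.9]
```

Call:
apply_moves(
  targets=[
    [[-0.7, -0.2, 0.3], [-0.03, 0.05, 0], 20],
    [[0, 0, 0.8], [0, 0, 0], 20],
    [[0, 0, 0.8], [0, 0, 0], 20],
    [[0, 0, 0.5], [0, 0, 0], 20],
    [[0, 0, 0], [0, 0, 0], 20],
  ],
)

```text
time_s: 37.25
tcp_pos: [0.5981, 0.3894, 0.0623]
eef_rot: [180.0, 0.0, -88.6]
contact_force: [-0.1, -0.5, -3.3]
gripper_width: 0.0298
```

```bash
python3 -c "
from h import *
plan(.598,.386,.042,-89)"
```

```text
t 37.25 pos [0.5981 0.3894 0.0623] rot [ 1.7998e+02  2.0000e-02 -8.8610e+01] w 0.0298 F [-0.1 -0.5 -3.3] j6 -47.2
  shift units [0.085 0.004 0.508] turn units [0.003 0.002 0.049] mm [ 3.4  0.1 20.3]
```

Call:
apply_moves(
  targets=[
    [[0.08, 0, 0.3], [0, 0, 0.05], 20],
    [[0, 0, 0.12], [0, 0, 0], 20],
    [[0, 0, 0.08], [0, 0, 0], 20],
    [[0, 0, 0.03], [0, 0, 0], 20],
  ],
)

```text
time_s: 37.65
tcp_pos: [0.5996, 0.3866, 0.0436]
eef_rot: [-179.8, 0.2, -89.0]
contact_force: [-0.8, 0.9, -1.9]
gripper_width: 0.0296
```

Call:
apply_moves(
  targets=[
    [[0, 0, 0.04], [0, 0, 0], 20],
  ],
)

```text
time_s: 37.75
tcp_pos: [0.6001, 0.3869, 0.0429]
eef_rot: [-179.8, 0.2, -89.0]
contact_force: [0.1, -0.3, -1.9]
gripper_width: 0.0296
```

Call:
apply_moves(
  targets=[
    [[0, 0, 0.05], [0, 0.02, 0], 20],
  ],
)

```text
time_s: 37.85
tcp_pos: [0.6002, 0.387, 0.0426]
eef_rot: [-179.7, 0.1, -89.0]
contact_force: [-7.4, -1.9, 13.8]
gripper_width: 0.03
```

Call:
apply_moves(
  targets=[
    [[0, 0, -0.01], [0, 0, 0], 45],
    [[0, 0, 0], [0, 0, 0], 45],
    [[0, 0, 0], [0, 0, 0], 45],
    [[0, 0, -0.2], [0, 0, 0], 45],
    [[0, 0, -0.6], [0, 0, 0], 45],
  ],
)

```text
time_s: 38.35
tcp_pos: [0.5999, 0.3868, 0.0756]
eef_rot: [-179.8, 0.0, -89.0]
contact_force: [0.3, 0.2, 0.3]
gripper_width: 0.0452
```

Call:
apply_moves(
  targets=[
    [[0, 0, -0.9], [0, 0, 0], 45],
    [[0.3, 0.1, -0.9], [0, 0, 0], 45],
    [[0.95, 0.3, -0.7], [0, 0, 0], 45],
    [[0.95, 0.4, 0], [0, 0, 0], 45],
    [[0.95, 0.4, 0], [0, 0, 0], 45],
  ],
)

```text
time_s: 38.85
tcp_pos: [0.5561, 0.2616, 0.1843]
eef_rot: [-179.3, 0.2, -88.7]
contact_force: [0.4, -1.6, -0.2]
gripper_width: 0.0452
```

Call:
apply_moves(
  targets=[
    [[0.95, 0.4, 0], [0, 0, 0], 45],
    [[0.95, 0.2, 0], [0, 0, 0], 45],
    [[0.95, 0, 0], [0, 0, 0], 45],
    [[0.95, 0, 0], [0, 0, 0], 45],
    [[0.95, 0, 0], [0, 0, 0], 45],
  ],
)

```text
time_s: 39.35
tcp_pos: [0.534, 0.0645, 0.189]
eef_rot: [-178.9, 0.5, -88.5]
contact_force: [0.7, -0.1, 0.4]
gripper_width: 0.0454
```

Call:
apply_moves(
  targets=[
    [[0.95, 0, 0], [0, 0, -0.2], 45],
    [[0.95, 0, 0], [0, 0, -0.2], 45],
    [[0.95, 0, 0], [0, 0, 0], 45],
    [[0.95, 0, 0], [0, 0, 0], 45],
    [[0.95, 0, 0], [0, 0, 0], 45],
  ],
)

```text
time_s: 39.85
tcp_pos: [0.5467, -0.1328, 0.1929]
eef_rot: [-178.4, 0.4, -85.1]
contact_force: [0.6, -0.2, -0.3]
gripper_width: 0.0451
```

```bash
sed -i 's/Y1/-.425/' bl.py; python3 bl.py; python3 -c "
from h import *
shot('top','t13.png')"
```

```text
t 39.85 pos [ 0.5467 -0.1328  0.1929] rot [-178.38    0.44  -85.09] w 0.0451 F [ 0.6 -0.2 -0.3] j6 -0.9
  shift units [-0.918  1.089 -0.202] turn units [-0.202  0.056  0.113] mm [-36.7  43.5  -8.1]
foot [ 269    0   56   43 2135] [ 581.7 -296.9] [42.2 29.7] 8.3 0.0199
foot [ 429    0   59   42 2228] [ 454.1 -306.7] [42.8 28.7] 3.5 0.0199
foot [519   0  25  81 831] [ 395.9 -295.9] [ 4.7 59.1] 3.8 0.0228
foot [ 215   61   14  136 1098] [ 643.1 -205.8] [  6.  112.1] 4.4 0.026
```

View pics/t13.png

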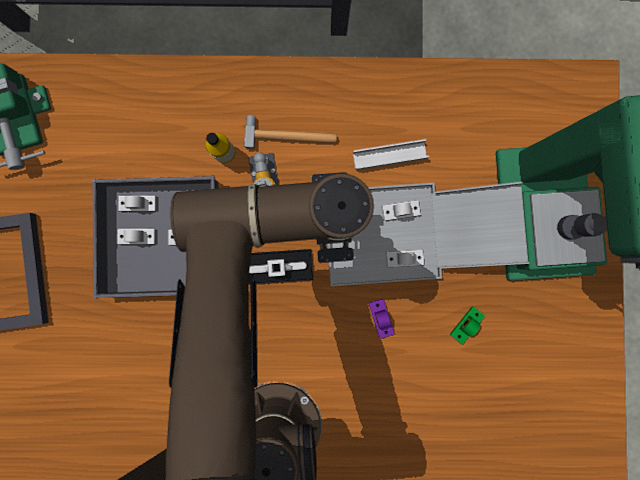

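View pics/wb.png

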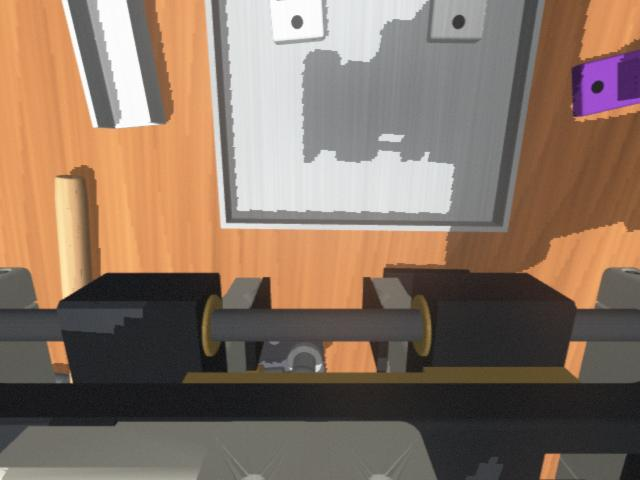

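Call:
apply_moves(
  targets=[
    [[0.9, 0, 0], [-0.2, 0.05, 0], 45],
    [[0.9, 0, 0], [0, 0, 0], 45],
    [[0, 0, 0], [0, 0, 0], 45],
    [[0, 0, 0], [0, 0, 0], 45],
  ],
)

```text
time_s: 40.35
tcp_pos: [0.5531, -0.2096, 0.1947]
eef_rot: [-179.9, -0.0, -85.4]
contact_force: [0.5, 0.2, -1.2]
gripper_width: 0.0449
```

```bash
python3 bl.py;  python3 -c "
from h import *
plan(.587,-.332,.1,-81)"
```

```text
t 40.35 pos [ 0.5531 -0.2096  0.1947] rot [-1.7991e+02 -2.0000e-02 -8.5420e+01] w 0.0449 F [ 0.5  0.2 -1.2] j6 6.4
  shift units [-2.836  1.103 -0.137] turn units [-0.012 -0.003  0.073] mm [-113.5   44.1   -5.5]
foot [ 495    0   38  178 2187] [ 397.8 -335.5] [  7.  140.8] 4.6 0.0246
foot [ 257    9   61  133 6414] [ 587.4 -332.3] [ 42.  100.1] 9.0 0.0199
top [ 257    9   61  133 6414] [ 587.  -331.5] [30.6 42.7] 8.8 0.059
foot [ 413   11   74  130 7372] [ 456.7 -342.6] [ 42.8 100.1] 3.4 0.02
top [ 413   11   74  130 7372] [ 456.8 -342.3] [31.3 43.7] 4.5 0.0581
foot [216 160  12 105 755] [ 643.6 -210.6] [ 5.9 99.5] 4.3 0.0259
t 40.4 pos [ 0.5531 -0.2093  0.1947] rot [-1.799e+02 -3.000e-02 -8.538e+01] w 0.045 F [-0.5  0.2  0. ] j6 6.4
  shift units [ 3.123 -0.593  2.371] turn units [-0.012 -0.005 -0.547] mm [124.9 -23.7  94.8]
```

Call:
apply_moves(
  targets=[
    [[0.6, -0.1, 0.3], [0, 0, -0.3], 46],
    [[0.8, -0.15, 0.4], [0, 0, -0.25], 46],
    [[0.8, -0.15, 0.5], [0, 0, 0], 46],
    [[0.7, -0.1, 0.5], [0, 0, 0], 46],
    [[0, 0, 0.5], [0, 0, 0], 46],
  ],
)

```text
time_s: 40.9
tcp_pos: [0.5949, -0.3194, 0.1113]
eef_rot: [-179.3, -0.3, -80.2]
contact_force: [-0.8, 0.4, 0.6]
gripper_width: 0.0458
```

```bash
python3 -c "
from h import *
plan(.5872,-.332,.08,-81)"
```

```text
t 40.9 pos [ 0.5949 -0.3194  0.1113] rot [-179.25   -0.27  -80.24] w 0.0458 F [-0.8  0.4  0.6] j6 21.5
  shift units [0.274 0.253 0.78 ] turn units [-0.093 -0.034  0.095] mm [11.  10.1 31.2]
```

Call:
apply_moves(
  targets=[
    [[0.25, 0.2, 0.3], [-0.09, -0.03, 0.09], 46],
    [[0, 0, 0.4], [0, 0, 0], 46],
    [[0, 0, 0], [0, 0, 0], 46],
    [[0, 0, 0], [0, 0, 0], 46],
  ],
)

```text
time_s: 41.3
tcp_pos: [0.5875, -0.3286, 0.0805]
eef_rot: [179.7, 0.1, -80.9]
contact_force: [0.1, -0.2, -0.0]
gripper_width: 0.0457
```

```bash
python3 -c "
from h import *
plan(.5872,-.332,.04,-81)"
```

```text
t 41.3 pos [ 0.5875 -0.3286  0.0805] rot [ 1.797e+02  1.100e-01 -8.089e+01] w 0.0457 F [ 0.1 -0.2 -0. ] j6 21.8
  shift units [0.084 0.015 1.013] turn units [0.038 0.013 0.014] mm [ 3.4  0.6 40.5]
```

Call:
apply_moves(
  targets=[
    [[0.1, 0.04, 0.4], [0.03, 0, 0], 46],
    [[0, 0, 0.4], [0, 0, 0], 46],
    [[0, 0, 0.15], [0, 0, 0], 46],
    [[0, 0, 0], [0, 0, 0], 46],
  ],
)

```text
time_s: 41.7
tcp_pos: [0.589, -0.332, 0.0459]
eef_rot: [-179.8, -0.1, -80.7]
contact_force: [0.1, 0.4, 0.7]
gripper_width: 0.0462
```

```bash
python3 -c "
from h import *
plan(.5872,-.332,.041,-81)"
```

```text
t 41.7 pos [ 0.589  -0.332   0.0459] rot [-1.7977e+02 -6.0000e-02 -8.0740e+01] w 0.0462 F [0.1 0.4 0.7] j6 22.2
  shift units [-0.007  0.046  0.121] turn units [-0.029 -0.008  0.033] mm [-0.3  1.8  4.9]
```

Call:
apply_moves(
  targets=[
    [[0, 0.05, 0.12], [-0.03, 0, 0.03], 46],
    [[0, 0, 0], [0, 0, 0], 20],
    [[0, 0, 0], [0, 0, 0], 20],
    [[0, 0, 0], [0, 0, 0], 20],
    [[0, 0, 0], [0, 0, 0], 20],
  ],
)

```text
time_s: 42.2
tcp_pos: [0.5877, -0.332, 0.0423]
eef_rot: [-180.0, -0.1, -81.0]
contact_force: [0.1, -0.5, -1.8]
gripper_width: 0.0296
```

Call:
apply_moves(
  targets=[
    [[0, 0, -0.2], [0, 0, 0], 20],
    [[0, 0, -0.7], [0, 0, 0], 20],
    [[0, 0, -0.8], [0, 0, 0], 20],
    [[-0.3, 0.2, -0.8], [0, 0, 0], 20],
    [[-0.6, 0.3, -0.5], [0, 0, 0.3], 20],
  ],
)

```text
time_s: 42.7
tcp_pos: [0.5601, -0.2998, 0.1625]
eef_rot: [179.5, 0.1, -83.5]
contact_force: [0.4, 0.3, -2.6]
gripper_width: 0.0298
```

```bash
python3 -c "
from h import *
plan(.51,-.05,.16,-89)"
```

```text
t 42.7 pos [ 0.5601 -0.2998  0.1625] rot [ 1.7954e+02  1.0000e-01 -8.3530e+01] w 0.0298 F [ 0.4  0.3 -2.6] j6 17.0
  shift units [-6.347  0.54   0.079] turn units [0.058 0.01  0.684] mm [-253.9   21.6    3.2]
```

Call:
apply_moves(
  targets=[
    [[-0.8, 0.1, 0], [0.05, 0, 0.3], 20],
    [[-0.95, 0.15, 0], [0, 0, 0.3], 20],
    [[-0.95, 0.2, 0], [0, 0, 0], 20],
    [[-0.95, 0.2, 0], [0, 0, 0], 20],
    [[-0.95, 0.1, 0], [0, 0, 0], 20],
  ],
)

```text
time_s: 43.2
tcp_pos: [0.52, -0.1147, 0.1701]
eef_rot: [-179.5, 0.0, -88.9]
contact_force: [1.4, 0.9, -1.8]
gripper_width: 0.0298
```

Call:
apply_moves(
  targets=[
    [[-0.95, 0, 0], [0, 0, 0], 20],
    [[-0.95, 0, 0], [0, 0, 0], 20],
    [[-0.95, 0, 0], [0, 0, 0], 20],
    [[-0.95, 0, 0], [0, 0, 0], 20],
    [[-0.95, 0, 0], [0, 0, 0], 20],
  ],
)

```text
time_s: 43.7
tcp_pos: [0.514, 0.0827, 0.1745]
eef_rot: [-179.2, 0.1, -89.0]
contact_force: [0.9, -0.5, -2.5]
gripper_width: 0.03
```

```bash
python3 -c "
from h import *
plan(.598,.25,.15,-89)"
```

```text
t 43.7 pos [0.514  0.0827 0.1745] rot [-1.7921e+02  1.3000e-01 -8.8970e+01] w 0.03 F [ 0.9 -0.5 -2.5] j6 -30.1
  shift units [-4.141 -2.167  0.653] turn units [-0.098  0.016  0.004] mm [-165.7  -86.7   26.1]
```

Call:
apply_moves(
  targets=[
    [[-0.95, -0.2, 0], [-0.1, 0, 0], 20],
    [[-0.95, -0.4, 0], [0, 0, 0], 20],
    [[-0.95, -0.6, 0], [0, 0, 0], 20],
    [[-0.9, -0.6, 0.2], [0, 0, 0], 20],
    [[-0.2, -0.3, 0.4], [0, 0, 0], 20],
  ],
)

```text
time_s: 44.2
tcp_pos: [0.5959, 0.2537, 0.1578]
eef_rot: [-179.6, 0.5, -88.7]
contact_force: [-1.5, -1.8, -2.6]
gripper_width: 0.0299
```

```bash
python3 -c "
from h import *
plan(.598,.25,.1,-89)"
```

```text
t 44.2 pos [0.5959 0.2537 0.1578] rot [-179.6     0.47  -88.67] w 0.0299 F [-1.5 -1.8 -2.6] j6 -38.8
  shift units [ 0.105 -0.041  1.444] turn units [-0.05   0.059  0.041] mm [ 4.2 -1.6 57.8]
```

Call:
apply_moves(
  targets=[
    [[0, -0.04, 0.3], [-0.05, 0.06, 0.04], 20],
    [[0, 0, 0.8], [0, 0, 0], 20],
    [[0, 0, 0.7], [0, 0, 0], 20],
    [[0, 0, 0.5], [0, 0, 0], 20],
    [[0, 0, 0], [0, 0, 0], 20],
  ],
)

```text
time_s: 44.7
tcp_pos: [0.5963, 0.2531, 0.0616]
eef_rot: [179.8, -0.2, -89.1]
contact_force: [-0.8, 0.4, -2.6]
gripper_width: 0.0294
```

```bash
python3 -c "
from h import *
plan(.598,.25,.042,-89)"
```

```text
t 44.7 pos [0.5963 0.2531 0.0616] rot [179.78  -0.18 -89.05] w 0.0294 F [-0.8  0.4 -2.6] j6 -39.3
  shift units [ 0.077 -0.042  0.489] turn units [ 0.028 -0.022 -0.006] mm [ 3.1 -1.7 19.6]
```

Call:
apply_moves(
  targets=[
    [[0.05, -0.04, 0.3], [0.02, -0.02, 0], 20],
    [[0, 0, 0.1], [0, 0, 0], 20],
    [[0, 0, 0.07], [0, 0, 0], 20],
    [[0, 0, 0.03], [0, 0, 0], 20],
  ],
)

```text
time_s: 45.1
tcp_pos: [0.5992, 0.2505, 0.0439]
eef_rot: [-179.9, 0.1, -89.1]
contact_force: [0.2, 0.4, -1.9]
gripper_width: 0.0301
```

Call:
apply_moves(
  targets=[
    [[0, 0, 0.03], [0, 0, 0], 20],
  ],
)

```text
time_s: 45.2
tcp_pos: [0.5996, 0.2507, 0.0434]
eef_rot: [-179.8, 0.1, -89.1]
contact_force: [-0.0, -0.7, -2.4]
gripper_width: 0.0296
```

Call:
apply_moves(
  targets=[
    [[0, 0, 0.05], [0, 0, 0], 20],
  ],
)

```text
time_s: 45.3
tcp_pos: [0.6, 0.2511, 0.0423]
eef_rot: [-179.8, 0.1, -89.1]
contact_force: [-7.1, 0.7, 17.0]
gripper_width: 0.03
```

Call:
apply_moves(
  targets=[
    [[0, 0, 0.03], [0, 0, 0], 20],
  ],
)

```text
time_s: 45.4
tcp_pos: [0.5999, 0.2511, 0.0423]
eef_rot: [-179.7, 0.1, -89.1]
contact_force: [-5.0, -0.4, 8.7]
gripper_width: 0.0296
```

Released next; back for D.

Call:
apply_moves(
  targets=[
    [[0, 0, -0.01], [0, 0, 0], 45],
    [[0, 0, 0], [0, 0, 0], 45],
    [[0, 0, 0], [0, 0, 0], 45],
    [[0, 0, -0.2], [0, 0, 0], 45],
    [[0, 0, -0.6], [0, 0, 0], 45],
  ],
)

```text
time_s: 45.9
tcp_pos: [0.5994, 0.2509, 0.0746]
eef_rot: [-179.8, 0.1, -89.0]
contact_force: [0.3, -0.3, 0.1]
gripper_width: 0.0449
```

Call:
apply_moves(
  targets=[
    [[0, 0, -0.9], [0, 0, 0], 45],
    [[0, 0.3, -0.9], [0, 0, 0], 45],
    [[0.6, 0.7, -0.7], [0, 0, 0], 45],
    [[0.8, 0.7, 0], [0, 0, 0], 45],
    [[0.95, 0.5, 0], [0, 0, 0], 45],
  ],
)

```text
time_s: 46.4
tcp_pos: [0.5147, 0.1573, 0.1828]
eef_rot: [-179.4, 0.2, -88.8]
contact_force: [1.4, 0.1, -0.1]
gripper_width: 0.0451
```

Call:
apply_moves(
  targets=[
    [[0.95, 0.1, 0], [0, 0, 0], 45],
    [[0.95, 0.1, 0], [0, 0, 0], 45],
    [[0.95, 0.1, 0], [0, 0, 0], 45],
    [[0.95, 0.1, 0], [0, 0, 0], 45],
    [[0.95, 0.1, 0], [0, 0, 0], 45],
  ],
)

```text
time_s: 46.9
tcp_pos: [0.4964, -0.0389, 0.1875]
eef_rot: [-178.9, 0.4, -88.5]
contact_force: [0.7, 0.1, 0.4]
gripper_width: 0.0452
```

Call:
apply_moves(
  targets=[
    [[0.95, 0.1, 0], [-0.2, 0, 0], 45],
    [[0.95, 0.1, 0], [0, 0, 0], 45],
    [[0.95, 0.1, 0], [0, 0, 0], 45],
    [[0.95, 0, 0], [0, 0, 0], 45],
    [[0.95, 0, 0], [0, 0, 0], 45],
  ],
)

```text
time_s: 47.4
tcp_pos: [0.4885, -0.2372, 0.1908]
eef_rot: [179.9, 0.5, -88.4]
contact_force: [0.7, 0.4, 0.6]
gripper_width: 0.045
```

```bash
python3 bl.py;  python3 -c "
from h import *
plan(.4568,-.3423,.1,-86)"
```

```text
t 47.4 pos [ 0.4885 -0.2372  0.1908] rot [179.89   0.45 -88.4 ] w 0.045 F [0.7 0.4 0.6] j6 7.4
  shift units [-3.421 -0.383 -0.203] turn units [ 0.013  0.057 -0.299] mm [-136.9  -15.3   -8.1]
foot [ 420    0   17  194 1832] [ 398.5 -343.4] [  6.2 153.3] 4.5 0.0261
foot [ 331   35   55  128 6392] [ 456.3 -342.7] [ 42.4 100.3] 3.7 0.0199
top [ 331   35   55  128 6392] [ 456.6 -342.5] [30.7 44. ] 3.9 0.0588
foot [140 191  20  74 672] [ 643.9 -226.2] [ 5.3 70.7] 3.8 0.0229
t 47.45 pos [ 0.4886 -0.2413  0.1907] rot [179.85   0.37 -88.47] w 0.0445 F [ 2.8 -4.5  0.9] j6 7.7
  shift units [2.518 0.856 2.253] turn units [ 0.018  0.046 -0.308] mm [100.7  34.2  90.1]
```

Call:
apply_moves(
  targets=[
    [[0.6, 0.25, 0.3], [0, 0.05, -0.3], 46],
    [[0.7, 0.25, 0.4], [0, 0, 0], 46],
    [[0.7, 0.2, 0.5], [0, 0, 0], 46],
    [[0.3, 0.1, 0.5], [0, 0, 0], 46],
    [[0, 0, 0.4], [0, 0, 0], 46],
  ],
)

```text
time_s: 47.95
tcp_pos: [0.4632, -0.3428, 0.11]
eef_rot: [-179.6, -0.3, -86.2]
contact_force: [-0.6, 0.5, -0.2]
gripper_width: 0.046
```

```bash
python3 -c "
from h import *
plan(.4565,-.3425,.08,-86)"
```

```text
t 47.95 pos [ 0.4632 -0.3428  0.11  ] rot [-179.6    -0.29  -86.16] w 0.046 F [-0.6  0.5 -0.2] j6 20.7
  shift units [-0.021  0.173  0.748] turn units [-0.05  -0.037 -0.02 ] mm [-0.9  6.9 29.9]
```

Call:
apply_moves(
  targets=[
    [[0, 0.15, 0.3], [-0.05, -0.04, -0.02], 46],
    [[0, 0, 0.4], [0, 0, 0], 46],
    [[0, 0, 0], [0, 0, 0], 46],
    [[0, 0, 0], [0, 0, 0], 46],
  ],
)

```text
time_s: 48.35
tcp_pos: [0.4556, -0.3434, 0.0805]
eef_rot: [179.8, 0.1, -86.0]
contact_force: [0.2, -0.3, 0.7]
gripper_width: 0.0461
```

```bash
python3 -c "
from h import *
plan(.4565,-.3425,.041,-86)"
```

```text
t 48.35 pos [ 0.4556 -0.3434  0.0805] rot [ 1.7982e+02  1.2000e-01 -8.6020e+01] w 0.0461 F [ 0.2 -0.3  0.7] j6 21.4
  shift units [-0.018 -0.027  0.988] turn units [ 0.022  0.014 -0.002] mm [-0.7 -1.1 39.5]
```

Call:
apply_moves(
  targets=[
    [[0, 0, 0.4], [0.02, 0, 0], 46],
    [[0, 0, 0.4], [0, 0, 0], 46],
    [[0, 0, 0.15], [0, 0, 0], 46],
    [[0, 0, 0], [0, 0, 0], 46],
  ],
)

```text
time_s: 48.75
tcp_pos: [0.4588, -0.3436, 0.0466]
eef_rot: [-179.7, -0.1, -85.8]
contact_force: [-0.6, 0.0, 0.4]
gripper_width: 0.0458
```

```bash
python3 -c "
from h import *
plan(.4565,-.3425,.041,-86)"
```

```text
t 48.75 pos [ 0.4588 -0.3436  0.0466] rot [-1.7966e+02 -7.0000e-02 -8.5850e+01] w 0.0458 F [-0.6  0.   0.4] j6 21.5
  shift units [-0.032  0.055  0.14 ] turn units [-0.043 -0.009  0.019] mm [-1.3  2.2  5.6]
```

Call:
apply_moves(
  targets=[
    [[-0.03, 0.06, 0.14], [-0.04, 0, 0.02], 46],
    [[0, 0, 0], [0, 0, 0], 20],
    [[0, 0, 0], [0, 0, 0], 20],
    [[0, 0, 0], [0, 0, 0], 20],
    [[0, 0, 0], [0, 0, 0], 20],
  ],
)

```text
time_s: 49.25
tcp_pos: [0.4572, -0.3426, 0.0431]
eef_rot: [-179.9, -0.1, -86.0]
contact_force: [0.0, -0.9, -3.7]
gripper_width: 0.0297
```

Call:
apply_moves(
  targets=[
    [[0, 0, -0.2], [0, 0, 0], 20],
    [[0, 0, -0.7], [0, 0, 0], 20],
    [[0, 0, -0.8], [0, 0, 0], 20],
    [[-0.3, 0, -0.8], [0, 0, 0], 20],
    [[-0.7, 0, -0.5], [0, 0, 0.3], 20],
  ],
)

```text
time_s: 49.75
tcp_pos: [0.4513, -0.3025, 0.1642]
eef_rot: [179.6, 0.1, -88.6]
contact_force: [1.0, 0.6, -3.3]
gripper_width: 0.0299
```

Call:
apply_moves(
  targets=[
    [[-0.95, 0, 0], [0, 0, 0], 20],
    [[-0.95, 0, 0], [0, 0, 0], 20],
    [[-0.95, 0, 0], [0, 0, 0], 20],
    [[-0.95, 0, 0], [0, 0, 0], 20],
    [[-0.95, 0, 0], [0, 0, 0], 20],
  ],
)

```text
time_s: 50.25
tcp_pos: [0.4476, -0.1083, 0.171]
eef_rot: [-179.8, 0.0, -89.0]
contact_force: [1.4, 0.9, -3.2]
gripper_width: 0.0294
```

```bash
python3 -c "
from h import *
plan(.418,.32,.17,-89)"
```

```text
t 50.25 pos [ 0.4476 -0.1083  0.171 ] rot [-1.7984e+02  2.0000e-02 -8.8990e+01] w 0.0294 F [ 1.4  0.9 -3.2] j6 -10.0
  shift units [-10.719   0.551   0.028] turn units [-0.02   0.003  0.001] mm [-428.7   22.     1.1]
```

Call:
apply_moves(
  targets=[
    [[-0.95, 0, 0], [0, 0, 0], 20],
    [[-0.95, 0, 0], [0, 0, 0], 20],
    [[-0.95, 0, 0], [0, 0, 0], 20],
    [[-0.95, 0, 0], [0, 0, 0], 20],
    [[-0.95, 0, 0], [0, 0, 0], 20],
  ],
)

```text
time_s: 50.75
tcp_pos: [0.4417, 0.0891, 0.1745]
eef_rot: [-179.6, 0.2, -89.0]
contact_force: [0.8, -0.9, -2.7]
gripper_width: 0.0296
```

Call:
apply_moves(
  targets=[
    [[-0.95, 0, 0], [0, 0, 0], 20],
    [[-0.95, 0.1, 0], [0, 0, 0], 20],
    [[-0.95, 0.2, 0], [0, 0, 0], 20],
    [[-0.95, 0.2, 0], [0, 0, 0], 20],
    [[-0.95, 0.1, 0], [0, 0, 0], 20],
  ],
)

```text
time_s: 51.25
tcp_pos: [0.4113, 0.2862, 0.1782]
eef_rot: [-179.5, 0.3, -89.0]
contact_force: [1.4, -0.2, -3.2]
gripper_width: 0.0299
```

```bash
python3 -c "
from h import *
plan(.418,.32,.15,-89)"
```

```text
t 51.25 pos [0.4113 0.2862 0.1782] rot [-179.54    0.31  -89.  ] w 0.0299 F [ 1.4 -0.2 -3.2] j6 -56.6
  shift units [-0.838 -0.178  0.711] turn units [-0.057  0.039 -0.   ] mm [-33.5  -7.1  28.4]
```

Call:
apply_moves(
  targets=[
    [[-0.6, -0.2, 0.3], [-0.05, 0.04, 0], 20],
    [[0, 0, 0.4], [0, 0, 0], 20],
    [[0, 0, 0.2], [0, 0, 0], 20],
    [[0, 0, 0], [0, 0, 0], 20],
  ],
)

```text
time_s: 51.65
tcp_pos: [0.4179, 0.3169, 0.1434]
eef_rot: [-179.9, 0.1, -88.7]
contact_force: [-0.4, 0.5, -2.2]
gripper_width: 0.0298
```

```bash
python3 -c "
from h import *
plan(.42,.32,.06,-89)"
```

```text
t 51.65 pos [0.4179 0.3169 0.1434] rot [-1.7985e+02  1.4000e-01 -8.8660e+01] w 0.0298 F [-0.4  0.5 -2.2] j6 -57.3
  shift units [-0.071 -0.048  2.085] turn units [-0.018  0.018  0.042] mm [-2.9 -1.9 83.4]
```

Call:
apply_moves(
  targets=[
    [[-0.05, 0, 0.5], [-0.02, 0.02, 0.04], 20],
    [[0, 0, 0.7], [0, 0, 0], 20],
    [[0, 0, 0.6], [0, 0, 0], 20],
    [[0, 0, 0.3], [0, 0, 0], 20],
    [[0, 0, 0], [0, 0, 0], 20],
  ],
)

```text
time_s: 52.15
tcp_pos: [0.42, 0.3176, 0.0618]
eef_rot: [-179.8, 0.2, -89.1]
contact_force: [0.1, -0.7, -2.9]
gripper_width: 0.0298
```

```bash
python3 -c "
from h import *
plan(.42,.32,.0425,-89)"
```

```text
t 52.15 pos [0.42   0.3176 0.0618] rot [-179.79    0.22  -89.15] w 0.0298 F [ 0.1 -0.7 -2.9] j6 -57.7
  shift units [-0.057  0.001  0.484] turn units [-0.026  0.028 -0.018] mm [-2.3  0.  19.4]
```

Call:
apply_moves(
  targets=[
    [[0, 0, 0.3], [-0.02, 0.02, 0], 20],
    [[0, 0, 0.1], [0, 0, 0], 20],
    [[0, 0, 0.07], [0, 0, 0], 20],
    [[0, 0, 0.03], [0, 0, 0], 20],
  ],
)

```text
time_s: 52.55
tcp_pos: [0.4216, 0.3183, 0.0437]
eef_rot: [-179.8, 0.2, -89.2]
contact_force: [0.2, -0.8, -3.1]
gripper_width: 0.03
```

Call:
apply_moves(
  targets=[
    [[0, 0, 0.03], [0, 0, 0], 20],
  ],
)

```text
time_s: 52.65
tcp_pos: [0.4218, 0.3186, 0.0431]
eef_rot: [-179.8, 0.3, -89.2]
contact_force: [-4.4, -1.8, 13.6]
gripper_width: 0.0297
```

Call:
apply_moves(
  targets=[
    [[0, 0, -0.01], [0, 0, 0], 45],
    [[0, 0, 0], [0, 0, 0], 45],
    [[0, 0, 0], [0, 0, 0], 45],
    [[0, 0, -0.2], [0, 0, 0], 45],
    [[0, 0, -0.6], [0, 0, 0], 45],
  ],
)

```text
time_s: 53.15
tcp_pos: [0.4216, 0.3184, 0.076]
eef_rot: [-179.8, 0.2, -89.1]
contact_force: [0.3, -0.1, -0.6]
gripper_width: 0.0448
```

Call:
apply_moves(
  targets=[
    [[0, 0, -0.9], [0, 0, 0], 45],
    [[0.3, 0, -0.9], [0, 0, 0], 45],
    [[0.9, 0, -0.7], [0, 0, 0], 45],
    [[0.9, 0, 0], [0, 0, 0], 45],
    [[0.9, 0, 0], [0, 0, 0], 45],
  ],
)

```text
time_s: 53.65
tcp_pos: [0.4254, 0.1996, 0.186]
eef_rot: [-179.4, 0.5, -88.8]
contact_force: [0.6, -1.1, 0.8]
gripper_width: 0.045
```

Call:
apply_moves(
  targets=[
    [[0.9, 0, 0], [0, 0, 0], 45],
    [[0.9, 0, 0], [0, 0, 0], 45],
    [[0.9, 0, 0], [0, 0, 0], 45],
    [[0.9, 0, 0], [0, 0, 0], 45],
    [[0.9, 0, 0], [0, 0, 0], 45],
  ],
)

```text
time_s: 54.15
tcp_pos: [0.429, 0.0132, 0.1895]
eef_rot: [-178.9, 0.8, -88.6]
contact_force: [0.4, 0.7, 0.7]
gripper_width: 0.0453
```

Call:
apply_moves(
  targets=[
    [[0.9, 0, 0], [0, 0, 0], 45],
    [[0.9, 0, 0], [0, 0, 0], 45],
    [[0.9, 0, 0], [0, 0, 0], 45],
    [[0.9, 0, 0], [0, 0, 0], 45],
    [[0.9, 0, 0], [0, 0, 0], 45],
  ],
)

```text
time_s: 54.65
tcp_pos: [0.4328, -0.1743, 0.1919]
eef_rot: [-178.5, 0.8, -88.5]
contact_force: [0.8, 0.1, 1.2]
gripper_width: 0.045
```

Call:
apply_moves(
  targets=[
    [[0.9, 0, 0], [0, 0, 0], 45],
    [[0.9, 0, 0], [0, 0, 0], 45],
    [[0.5, 0, 0], [0, 0, 0], 45],
    [[0, 0, 0], [0, 0, 0], 45],
    [[0, 0, 0], [0, 0, 0], 45],
  ],
)

```text
time_s: 55.15
tcp_pos: [0.4342, -0.2746, 0.1937]
eef_rot: [-178.3, 0.7, -88.8]
contact_force: [-0.1, 0.1, -0.6]
gripper_width: 0.0447
```

```bash
python3 - <<'E'
from h import *
plan(.42,-.3,.17,-89)
shot('side','s20.png'); c,_=shot('top','t20.png'); W=pts(c); z=W[...,2]
m=np.zeros(z.shape,bool); m[185:292,100:213]=1
n,l,st,ce=cv2.connectedComponentsWithStats((m&(z>.014)&(z<.064)&(W[...,0]>.37)&(W[...,0]<.65)&(W[...,1]<.46)).astype(np.uint8))
for i in range(1,n):
    if st[i,4]>200: 
        Q=W[(l==i)&(z<.03)]; q=cv2.minAreaRect((Q[:,:2]*1000).astype(np.float32)); print(np.round(q[0],1),np.round(q[1],1),round(q[2],1),np.median(Q[:,2]).round(4),W[l==i][:,2].max().round(4))
E
```

```text
t 55.15 pos [ 0.4342 -0.2746  0.1937] rot [-178.27    0.74  -88.78] w 0.0447 F [-0.1  0.1 -0.6] j6 13.1
  shift units [0.635 0.385 0.574] turn units [-0.216  0.093  0.026] mm [25.4 15.4 23. ]
[599.5 383.4] [ 39.3 100.1] 0.8 0.0194 0.0638
[599.6 248.6] [41.7 99.7] 0.6 0.0187 0.0638
[508.8 383.7] [ 40.8 100.9] 0.6 0.0187 0.0637
[510.  246.9] [40.9 98.5] 0.5 0.019 0.0637
[421.6 316.7] [ 37.8 101.1] 0.5 0.0187 0.0637
```

View pics/t20.png

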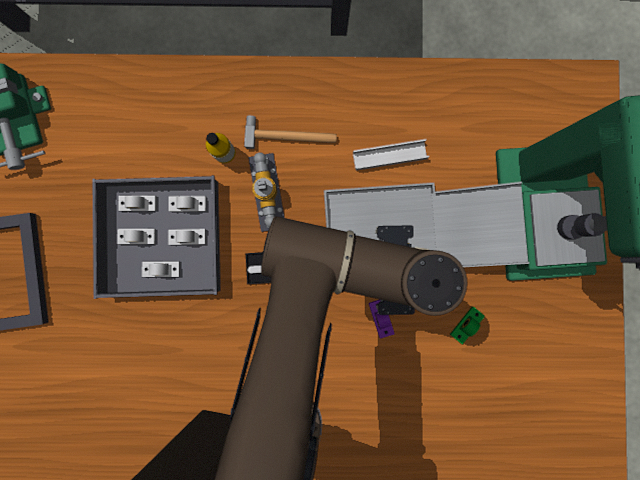

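View pics/s20.png

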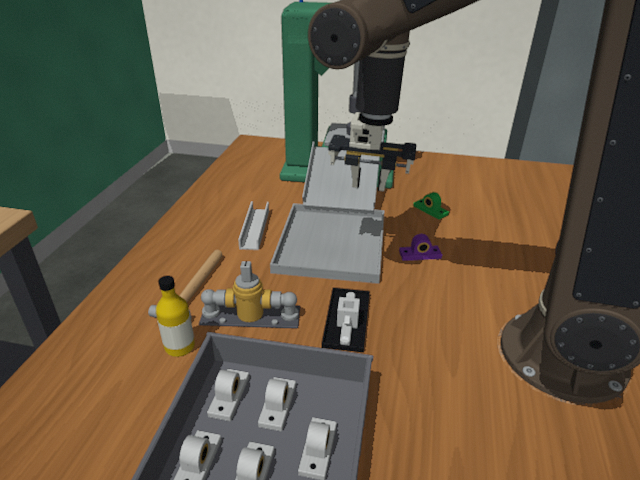

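```bash
python3 -c "
from plant import r
print(r.close_job())"
```

```text
the job is handed in; nothing more can be done
None
```

The valve is shut, its handle is back in the black tray, and all five bearing blocks are standing in the tote. I handed the job in at about 55 s of the 210 s.

- **Valve:** I fitted the handle home on the stem with its wings in line with the groove, before touching any block. Turning it clockwise took about 0.26 N m, then rose to about 1.5 N m at the stop. Nothing slipped in the grip.
- **Handle:** I lifted it off and laid it flat in its black tray. The last side view shows it there.
- **Blocks:** Five were present at the start. In the last top view all five stand on their feet on the tote floor, apart from each other, and the press tray is empty. I saw no knocked block and no loss of grip.
- **Other things:** I did not touch the oil bottle, hammer, channel or the purple and green look-alikes, and they look unmoved in the last pictures.

**One check that disagreed:** the wrist camera put the closed groove about 1.5° to 2° short of square to the pipe. I put this down to measuring error because of the torque felt at the stop, and I did not re-measure it before handing in.

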